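# Muffins from the cooling rack to the delivery tray, in order

## Task

Move the four muffins from the wire cooling rack to the grey delivery tray, one to a bay, keeping the order of the row as counted from the rack's red block: the muffin next to the red block goes into the tray's leftmost bay (left as seen from the robot, its +y end), the second from the red block into the second bay from the left, and so on, the one farthest from the red block into the rightmost bay. Keep the muffins upright, set each down gently, without dropping it, flat on the floor of its bay, and let go of all of them.

Things in the scene. Friction and masses are not known exactly. Their poses are not given: they have to be found in the camera images.
- muffin_choc: chocolate muffin: dark brown dome with lighter chips, in a stiff pale paper cup; loose, about 100 g, 64 tall, round: 52 diameter at the foot, 58 at 42 mm up (the dome's lip looks 62 wide). Origin at the centre of its foot, z up. Grasp it from above across the cup, about 34 mm above the foot, best along the rack's x axis, across the row.
- muffin_lemon: lemon muffin: bright yellow dome with one white dot on top, in a stiff pale paper cup; loose, about 100 g, 64 tall, round: 52 diameter at the foot, 58 at 42 mm up (the dome's lip looks 62 wide). Origin at the centre of its foot, z up. Grasp it from above across the cup, about 34 mm above the foot, best along the rack's x axis, across the row.
- muffin_berry: berry muffin: purple dome with dark blue berries, in a stiff pale paper cup; loose, about 100 g, 64 tall, round: 52 diameter at the foot, 58 at 42 mm up (the dome's lip looks 62 wide). Origin at the centre of its foot, z up. Grasp it from above across the cup, about 34 mm above the foot, best along the rack's x axis, across the row.
- muffin_pistachio: pistachio muffin: green dome with small darker green nuts, in a stiff pale paper cup; loose, about 100 g, 64 tall, round: 52 diameter at the foot, 58 at 42 mm up (the dome's lip looks 62 wide). Origin at the centre of its foot, z up. Grasp it from above across the cup, about 34 mm above the foot, best along the rack's x axis, across the row.
- pad_choc: terracotta (reddish brown) square pad 70 x 70 x 4, fixed under the choc muffin on the wire cooling rack (88 deep x 480 long, top 19 mm above the table); it stays there. The four pads form a straight row, 76 mm apart, shuffled at every start. Origin: centre of its underside; y runs along the row to the robot's left, x across it, away from the robot.
- pad_lemon: yellow square pad 70 x 70 x 4, fixed under the lemon muffin on the wire cooling rack (88 deep x 480 long, top 19 mm above the table); it stays there. The four pads form a straight row, 76 mm apart, shuffled at every start. Origin: centre of its underside; y runs along the row to the robot's left, x across it, away from the robot.
- pad_berry: blue square pad 70 x 70 x 4, fixed under the berry muffin on the wire cooling rack (88 deep x 480 long, top 19 mm above the table); it stays there. The four pads form a straight row, 76 mm apart, shuffled at every start. Origin: centre of its underside; y runs along the row to the robot's left, x across it, away from the robot.
- pad_pistachio: green square pad 70 x 70 x 4, fixed under the pistachio muffin on the wire cooling rack (88 deep x 480 long, top 19 mm above the table); it stays there. The four pads form a straight row, 76 mm apart, shuffled at every start. Origin: centre of its underside; y runs along the row to the robot's left, x across it, away from the robot.
- tray: grey fixed delivery tray, 84 x 308, nearer or farther than the cooling rack, with four bays in a row between white ridges. Origin: centre of its underside, on the table; y along the row to the robot's left, x across it, away from the robot. Bay centres y = -114, -38, 38, 114 mm, x = 0; bays 76 (x) by 72 (y) inside, floors 12 mm above the table; ridges 4 thick, 8 mm above the floors.
- red_block: red block 70 x 16 x 24 fixed on the cooling rack beside the pad at one end of the row, its origin (centre of its underside) 52 mm from that pad's centre along the row; at the row's left or right end, differing from start to start. A black block of the same size stands at the other end.
There are look-alikes about, which are no part of the job. What is shaped like the muffin_lemon but turquoise is not meant.

How it is judged (in metres and radians):
At the end, for the whole second after the job is handed in: Counted from the red block, the muffin of the k-th pad stands in the k-th bay from the left; each foot within 13 mm of its bay's centre along the row, 15 mm across it (anywhere inside the ridges), within 4 mm of the floor height, upright within 0.1 rad, at rest and released (((horizontal distance between pad_choc and red_block below 0.09 m and y of muffin_choc in the frame of tray between 0.101 and 0.127 m) or (horizontal distance between pad_choc and red_block between 0.09 and 0.166 m and y of muffin_choc in the frame of tray between 0.025 and 0.051 m) or (horizontal distance between pad_choc and red_block between 0.166 and 0.242 m and y of muffin_choc in the frame of tray between -0.051 and -0.025 m) or (horizontal distance between pad_choc and red_block between 0.242 and 0.318 m and y of muffin_choc in the frame of tray between -0.127 and -0.101 m)) and x of muffin_choc in the frame of tray between -0.015 and 0.015 m and z of muffin_choc in the frame of tray between 0.008 and 0.016 m and angle between each of muffin_choc, muffin_lemon, muffin_berry, muffin_pistachio's own z axis and vertical below 0.1 rad and linear speed of each of muffin_choc, muffin_lemon, muffin_berry, muffin_pistachio below 0.02 m/s and angular speed of each of muffin_choc, muffin_lemon, muffin_berry, muffin_pistachio below 0.3 rad/s and contact force between each of muffin_choc, muffin_lemon, muffin_berry, muffin_pistachio and the fingers below 0.05 N and ((horizontal distance between pad_lemon and red_block below 0.09 m and y of muffin_lemon in the frame of tray between 0.101 and 0.127 m) or (horizontal distance between pad_lemon and red_block between 0.09 and 0.166 m and y of muffin_lemon in the frame of tray between 0.025 and 0.051 m) or (horizontal distance between pad_lemon and red_block between 0.166 and 0.242 m and y of muffin_lemon in the frame of tray between -0.051 and -0.025 m) or (horizontal distance between pad_lemon and red_block between 0.242 and 0.318 m and y of muffin_lemon in the frame of tray between -0.127 and -0.101 m)) and x of muffin_lemon in the frame of tray between -0.015 and 0.015 m and z of muffin_lemon in the frame of tray between 0.008 and 0.016 m and ((horizontal distance between pad_berry and red_block below 0.09 m and y of muffin_berry in the frame of tray between 0.101 and 0.127 m) or (horizontal distance between pad_berry and red_block between 0.09 and 0.166 m and y of muffin_berry in the frame of tray between 0.025 and 0.051 m) or (horizontal distance between pad_berry and red_block between 0.166 and 0.242 m and y of muffin_berry in the frame of tray between -0.051 and -0.025 m) or (horizontal distance between pad_berry and red_block between 0.242 and 0.318 m and y of muffin_berry in the frame of tray between -0.127 and -0.101 m)) and x of muffin_berry in the frame of tray between -0.015 and 0.015 m and z of muffin_berry in the frame of tray between 0.008 and 0.016 m and ((horizontal distance between pad_pistachio and red_block below 0.09 m and y of muffin_pistachio in the frame of tray between 0.101 and 0.127 m) or (horizontal distance between pad_pistachio and red_block between 0.09 and 0.166 m and y of muffin_pistachio in the frame of tray between 0.025 and 0.051 m) or (horizontal distance between pad_pistachio and red_block between 0.166 and 0.242 m and y of muffin_pistachio in the frame of tray between -0.051 and -0.025 m) or (horizontal distance between pad_pistachio and red_block between 0.242 and 0.318 m and y of muffin_pistachio in the frame of tray between -0.127 and -0.101 m)) and x of muffin_pistachio in the frame of tray between -0.015 and 0.015 m and z of muffin_pistachio in the frame of tray between 0.008 and 0.016 m); the robot touches nothing.
It fails at once if a muffin is tipped over (more than 40 degrees from upright) (angle between any of muffin_choc, muffin_lemon, muffin_berry, muffin_pistachio's own z axis and vertical above 0.7 rad).
It fails at once if a muffin is dropped or thrown (faster than 0.7 m/s out of the fingers, a fall of about 25 mm) ((linear speed of muffin_choc above 0.7 m/s and contact force between muffin_choc and the fingers below 0.01 N) or (linear speed of muffin_lemon above 0.7 m/s and contact force between muffin_lemon and the fingers below 0.01 N) or (linear speed of muffin_berry above 0.7 m/s and contact force between muffin_berry and the fingers below 0.01 N) or (linear speed of muffin_pistachio above 0.7 m/s and contact force between muffin_pistachio and the fingers below 0.01 N)).
It also fails if it takes over 99 s, if anything falls off the work surface, if the arm or the gripper's body presses on something with over 40 N, if the wrist force passes 120 N, or if a joint passes its speed limit or range.

## Robot

A 6-joint arm with a two-finger parallel gripper is mounted at the origin on the work surface. World frame = base frame: x ahead of the robot, y to its left, z up, the work surface at z = 0. Lengths are in mm, angles in degrees, forces in N, time in s.
With the tool pointing down it reaches from about 350 to 875 mm from the base axis. Payload 4.2 kg.
Tool frame: the origin (TCP) lies at the very end of the fingers, on their centre line; the grasp point (between the pads) lies 19 mm behind it; x points along the fingers, z is the direction in which the jaws open and shut, and the axes are right-handed (so a half turn about x gives the same grasp; the last joint's range is limited). The gripper opens to 85 mm and grips with 20 to 120 N. Pads are 22 mm wide; open, the fingers measure 114 mm over their backs; the gripper's body (76 mm by 85 mm) begins 54 mm behind the grasp point. The pads swing forward as they close: fully open they stand 13 mm farther back than shut.
Start: joints at [-51.016, 22.042, 0.453, 0, -68.411, -14.817], TCP at [255.89, -570.193, 231.312] pointing down, gripper open.
Joint ranges: [-179.83, 179.83], [-69.29, 118.12], [-61.27, 80.66], [-181.25, 117.63], [-171.15, -9.14], [-177.46, 177.46]. Speed limits (degrees/s): [159.86, 159.86, 180, 180, 180, 180].

## Interface

Orientations are given as [roll, pitch, yaw] about the fixed x, y, z axes, in that order (R = Rz(yaw) Ry(pitch) Rx(roll)).
In Python, from plant import readout, get_image, camera_model, finish_job, spotter gives the robot as it stands.
- The arm moves only by the shell command python3 -m pendant 'ROWS' [OPENING] [FORCE]. ROWS is JSON, a list of rows, each an object of numbers: "x", "y", "z": the shift along the tool's x, y, z in cm; "rx", "ry", "rz": the turn, a rotation vector about the tool's x, y, z in degrees. In form: [{"x": .., "y": .., "z": .., "rx": .., "ry": .., "rz": ..}, ...]. A call has 1 to 10 rows; each row shifts and turns the commanded pose from where the row before left it, along the tool's axes as they then stand; what a row does not reach is not made up. A row lasts 1/12 s, in which the tool goes at most 41.7 mm and 7.16 degrees, less where a joint would pass 70% of its speed; a pose out of reach is approached as far as the arm can. A call is refused whole if a number of a shift passes 4.17 or a number of a turn 7.16, either way. A call with a gripper value outside its range is refused whole. OPENING is the closure, from -1 (fully open) to 1 (shut), so that 0 is half open, set as the call begins (- or left out, the last holds). The fingers move at their own pace and stop on an object; FORCE is the grip in N (left out, the last holds). Time passes only in rows, so rows that do not move let the fingers close. It gives the time, the measured TCP pose, the force and the opening at its end, in the units of the state.
- readout.get_state(): the state, without advancing time (a new reading comes with each control period).
- get_image(name): name is "side" or "top"; returns (picture, depth): 384x512x3 uint8, blue, green, red; 384x512 float32, mm along the optical axis (not along the pixel's ray), 0 where there is no reading.
- camera_model(name): a dict with "fovy" (degrees; the focal length in pixels is half the picture's height over the tangent of half this angle, whatever the lens; pixels are square), "cx", "cy" (the principal point, pixels), "R" (3x3) and "t" (3): a world point X has camera coordinates R X + t. Camera axes: x right, y down, z forward; pixel columns grow to the right and rows downward; lengths in mm; the calibration is good to about 2 mm. A picture is of the moment at which its call begins. camera_model takes no time and is no camera call.
- finish_job(): hands the job in, once; it reports no verdict.
Trained networks look in the newest picture that a camera, given by its name, has taken for a name from the list of things; names that differ only in an ending like _2 or _b are one class to them, and where a whole thing is asked for, a point or a joint stands for the part that bears it (a point fixed in the world has none). Each returns a list of dicts, best first, with "confidence" (0 to 1); they miss things now and then, are a little off and sometimes report something else, mostly with a low value. They report only what shows in the picture. A call takes as long as a camera call. They do not tell look-alikes from the thing itself.
- spotter.spot_in(camera, target): "extent" ([left, top, right, bottom] in pixels, round what is visible of it).
The state is a dict: "t": time; "q": joint angles; "joint_velocities": joint speeds; "effort": joint torques, N m; "position": TCP position; "orientation": TCP orientation; "wrist_force": force on the tool from outside, world axes, zero at the start; "ft_torque": the same for the moment, N m; "grip_width": finger opening in mm.
Only numpy, scipy, OpenCV 4.12 (cv2) and the standard library are available. Lean on these libraries where they do the work, as an engineer would, in place of code of your own. Each camera call takes 0.05 s, during which the arm holds its last target.

## Working session

There is one attempt and no reset: what is moved stays moved. The work goes in short steps, Python scripts to look and compute and a shell command to move; the robot and the scene stay as the last step left them, time stands still between calls to the robot, and variables do not carry over. Pictures are saved under pics/ and viewed, and the job is handed in when it is done.

```bash
mkdir -p pics; ls
python3 - <<'E'
from plant import readout,get_image,camera_model
import cv2
print(readout.get_state())
for n in("top","side"):
    p,d=get_image(n);cv2.imwrite(f"pics/{n}0.png",p);print(n,camera_model(n))
E
```

```text
pics
{'t': 0.0, 'q': array([-5.10160531e+01,  2.20923795e+01,  3.79576100e-01, -2.84026236e-02,
       -6.84103169e+01, -1.48172562e+01]), 'joint_velocities': array([-0.03012526,  0.04350376, -0.05278931,  0.01009662, -0.05249061,
       -0.08377305]), 'effort': array([ 1.86480800e-03, -3.92290950e+01,  1.88397306e+01,  4.18619514e+00,
       -4.61878968e-03, -5.33022202e-06]), 'position': array([ 255.657018  , -569.68550516,  230.20465439]), 'orientation': array([  2.72070481,  89.87408135, 116.87691626]), 'wrist_force': array([ 0.41380152, -0.23867758,  0.36239779]), 'ft_torque': array([-0.02401133, -0.04146228, -0.05609073]), 'grip_width': 85.64473514141505}
top {'fovy': 57.115407045494976, 'cx': 262.1565699654774, 'cy': 193.41395326088588, 'R': array([[ 0.02108191, -0.99976772, -0.00447807],
       [-0.98298199, -0.01990998, -0.18261983],
       [ 0.18248826,  0.00825183, -0.9831734 ]]), 't': array([-89.52619153, 515.00239075, 599.31469986])}
side {'fovy': 46.555824503578286, 'cx': 257.23492657447196, 'cy': 187.1907986330563, 'R': array([[-0.86174804, -0.50732862, -0.00282408],
       [-0.3608453 ,  0.61682545, -0.699512  ],
       [ 0.35662443, -0.60178404, -0.71461527]]), 't': array([393.51083549, 257.88504775, 616.00179289])}
```

View pics/top0.png

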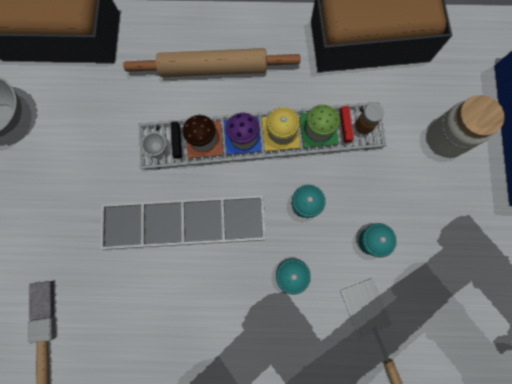

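View pics/side0.png

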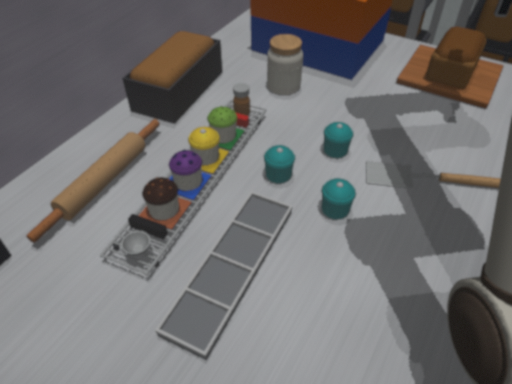

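The top view shows the rack with, from left to right: a small cup, the black block (176,140), choc (200,132), berry (242,130), lemon (283,125), pistachio (322,122), the red block (347,124) and a jar (370,117). The tray is nearer the robot, centred about (183,223).

Could be mistaken for a target: three turquoise muffins at (308,201), (378,240) and (293,276), which I leave alone.

By description the order from red is pistachio, lemon, berry, choc, for the bays from left to right.

```bash
cat > h.py <<'E'
from plant import readout,get_image,camera_model,spotter
import cv2,numpy as np
def cloud(n,d):
    m=camera_model(n);h,w=d.shape;f=h/2/np.tan(np.radians(m['fovy']/2))
    v,u=np.mgrid[:h,:w];c=np.stack([(u-m['cx'])/f*d,(v-m['cy'])/f*d,d],-1)
    X=(c-m['t'])@m['R'];X[d==0]=np.nan;return X
def onplane(n,u,v,z):
    m=camera_model(n);f=192/np.tan(np.radians(m['fovy']/2))
    r=m['R'].T@np.array([(u-m['cx'])/f,(v-m['cy'])/f,1]);o=-m['R'].T@m['t'];return o+r*(z-o[2])/r[2]
E
python3 - <<'E'
from h import *
p,d=get_image("top");ps,ds=get_image("side")
np.savez("f0.npz",p=p,d=d,ps=ps,ds=ds)
cv2.imwrite("pics/crop0.png",cv2.resize(p[80:260,90:400],None,fx=2.5,fy=2.5,interpolation=2))
for cam,D in(("top",d),("side",ds)):
  X=cloud(cam,D)
  for t in["muffin_choc","muffin_lemon","muffin_berry","muffin_pistachio","pad_choc","pad_lemon","pad_berry","pad_pistachio","red_block","tray"]:
    for r in spotter.spot_in(cam,t)[:2]:
        l,tp,rr,b=r['extent'];u,v=(l+rr)/2,(tp+b)/2
        print(cam,t,round(r['confidence'],2),np.round([l,tp,rr,b]),np.round(X[int(v),int(u)]))
E
```

```text
top muffin_choc 0.66 [181. 112. 217. 151.] [621.  36.  84.]
top muffin_lemon 0.81 [268. 110. 300. 142.] [ 635. -114.   84.]
top muffin_lemon 0.63 [358. 223. 398. 260.] [ 434. -281.   63.]
top muffin_berry 0.68 [227. 110. 261. 150.] [624. -44.  85.]
top muffin_pistachio 0.74 [304. 103. 338. 140.] [ 643. -181.   87.]
top pad_choc 0.84 [187. 118. 222. 162.] [607.  28.  77.]
top pad_lemon 0.58 [258. 117. 300. 153.] [ 621. -107.   77.]
top pad_berry 0.85 [225. 131. 263. 156.] [605. -44.  70.]
top pad_pistachio 0.85 [301. 114. 338. 147.] [ 630. -179.   77.]
top pad_pistachio 0.71 [226. 118. 262. 156.] [615. -44.  80.]
top red_block 0.57 [340. 101. 354. 144.] [ 659. -238.   44.]
top tray 0.92 [ 98. 199. 264. 250.] [461.  75.  12.]
side muffin_choc 0.82 [143. 180. 177. 220.] [612.  57.  75.]
side muffin_choc 0.18 [143. 198. 190. 232.] [607.  55.  38.]
side muffin_lemon 0.88 [263. 146. 298. 186.] [ 490. -140.   52.]
side muffin_lemon 0.84 [328. 122. 354. 157.] [ 423. -270.   50.]
side muffin_berry 0.76 [169. 149. 203. 192.] [615. -21.  77.]
side muffin_pistachio 0.83 [207. 110. 236. 144.] [ 636. -163.   71.]
side pad_choc 0.8 [142. 199. 192. 231.] [608.  55.  35.]
side pad_lemon 0.65 [204. 151. 230. 172.] [ 618. -116.   23.]
side pad_berry 0.71 [165. 172. 212. 202.] [615. -19.  38.]
side pad_pistachio 0.61 [221. 130. 244. 155.] [ 623. -179.   24.]
side red_block 0.65 [237. 114. 250. 130.] [ 629. -233.   38.]
side tray 0.89 [156. 190. 294. 362.] [462.  93.  11.]
```

View pics/crop0.png

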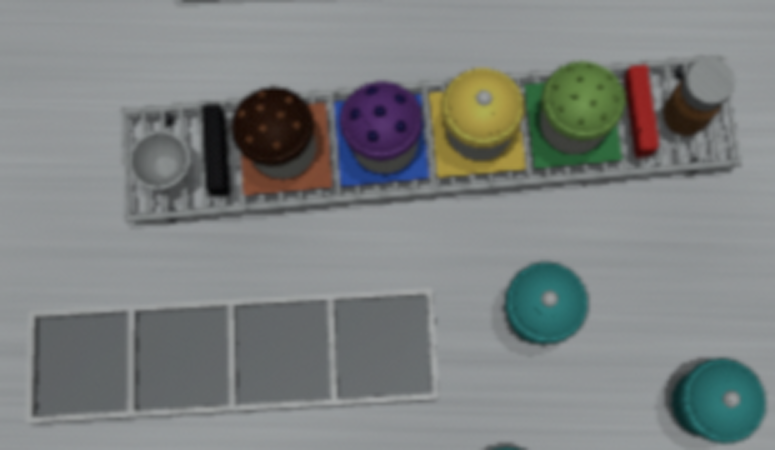

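```bash
cat > loc.py <<'E'
from h import *
def locate(f):
  P={}
  for cam,a,b in(("top","p","d"),("side","ps","ds")):
    P[cam]=cloud(cam,f[b]),f[a]
  res={}
  for cam in P:
    X,img=P[cam];hsv=cv2.cvtColor(img,cv2.COLOR_BGR2HSV)
    z=X[...,2]
    for n,x,y in(("choc",612,40),("berry",618,-38),("lemon",625,-113),("pist",632,-185)):
        m=(abs(X[...,0]-x)<50)&(abs(X[...,1]-y)<37)&(z>66)&(z<100)
        q=X[m]
        (cx,cy),r=cv2.minEnclosingCircle(q[:,:2].astype(np.float32))
        # sphere-less: symmetric axis by high points
        A=np.c_[2*q,np.ones(len(q))];s=np.linalg.lstsq(A,(q**2).sum(1),rcond=None)[0]
        print(cam,n,"enc",np.round([cx,cy,r],1),"sphere",np.round(s[:3],1),"top",round(np.percentile(q[:,2],99),1),len(q))
    m=(abs(X[...,0]-465)<75)&(X[...,1]>-90)&(X[...,1]<300)&(z>7)&(z<26)
    m=cv2.morphologyEx(m.astype(np.uint8),cv2.MORPH_OPEN,np.ones((3,3)))
    k,l,st,c=cv2.connectedComponentsWithStats(m);i=1+st[1:,4].argmax();q=X[l==i]
    print(cam,"tray",cv2.minAreaRect(q[:,:2].astype(np.float32)),"med",np.median(q[:,2]))
E
python3 - <<'E'
from loc import *
f=np.load("f0.npz");locate(f)
for cam,a,b in(("top","p","d"),("side","ps","ds")):
    X=cloud(cam,f[b]);hsv=cv2.cvtColor(f[a],cv2.COLOR_BGR2HSV)
    H=hsv[...,0];S=hsv[...,1];x=X
    for n,hh in(("red",(0,4)),("terra",(5,12)),("blue",(108,122)),("yel",(20,32)),("green",(50,75))):
        m=(H>=hh[0])&(H<=hh[1])&(S>110)&(abs(X[...,0]-625)<70)&(abs(X[...,1]+80)<200)&(X[...,2]>10)&(X[...,2]<(60 if n=="red" else 32))
        q=X[m]
        if len(q)>20: print(cam,n,cv2.minAreaRect(q[:,:2].astype(np.float32)),round(np.median(q[:,2]),1),len(q))
E
```

```text
top choc enc [628.6  39.5  31. ] sphere [628.6  39.5  53.7] top 87.7 836
top berry enc [634.  -39.9  31. ] sphere [634.3 -40.2  54.9] top 88.3 839
top lemon enc [ 645.7 -114.6   30.6] sphere [ 646.1 -114.5   54.7] top 90.1 834
top pist enc [ 653.1 -188.    31.1] sphere [ 652.8 -188.3   54.1] top 88.0 829
top tray ((465.08660888671875, 70.68211364746094), (84.43001556396484, 308.3908996582031), 4.476596355438232) med 11.671708663722798
side choc enc [625.7  40.1  31. ] sphere [627.3  39.2  56.1] top 89.0 797
side berry enc [632.7 -39.6  31.1] sphere [633.  -40.5  56.3] top 89.5 676
side lemon enc [ 643.6 -113.4   30.5] sphere [ 644.4 -114.6   56.7] top 89.9 577
side pist enc [ 650.7 -187.8   31. ] sphere [ 651.2 -188.6   56.3] top 88.3 503
side tray ((463.8992919921875, 69.79952239990234), (85.52901458740234, 309.74285888671875), 4.359969139099121) med 12.633089566819246
top red ((658.80224609375, -239.2077178955078), (69.16936492919922, 15.859195709228516), 6.475109577178955) 41.9 335
top terra ((656.718505859375, -75.18522644042969), (67.27152252197266, 309.2970275878906), 16.720657
[... 278 characters left out ...]
810546875, -186.85472106933594), (67.37482452392578, 66.42491912841797), 6.653152942657471) 22.7 346
side red ((641.4496459960938, -249.05914306640625), (21.980701446533203, 43.643951416015625), 31.230022430419922) 39.4 113
side terra ((638.8489990234375, -97.42620849609375), (68.0921401977539, 339.7819519042969), 5.480098724365234) 23.4 335
side blue ((620.1124877929688, -32.52080535888672), (76.06039428710938, 65.1993408203125), 41.55422592163086) 23.4 242
side yel ((622.609619140625, -115.0771484375), (29.050556182861328, 71.28227233886719), 5.322597503662109) 23.3 216
side green ((631.8382568359375, -189.82156372070312), (24.84458351135254, 65.32902526855469), 6.003945827484131) 23.6 102
```

```bash
cat > plan.py <<'E'
from h import *
from scipy.spatial.transform import Rotation as Ro
# tool down, tool z along (cos a, sin a): columns x=(0,0,-1), z=(ca,sa,0), y=z x x
def Rt(a):
    a=np.radians(a);x=np.array([0,0,-1.]);z=np.array([np.cos(a),np.sin(a),0]);return np.c_[x,np.cross(z,x),-0+z] if 0 else np.stack([x,np.cross(z,x),z],1)
def plan(tgt,a,verb=True):
    s=readout.get_state();R=Ro.from_euler('xyz',s['orientation'],degrees=True).as_matrix()
    z=R[:,2];print("t",round(s['t'],2),"pos",np.round(s['position'],1),"zyaw",round(np.degrees(np.arctan2(z[1],z[0])),2),"down",np.round(R[:,0],3),"w",round(s['grip_width'],1),"F",np.round(s['wrist_force'],1),"q",np.round(s['q'],1))
    d=np.array(tgt)-s['position']
    print("tool shift cm (current axes)",np.round(R.T@d/10,2))
    print("rotvec deg",np.round(np.degrees(Ro.from_matrix(R.T@Rt(a)).as_rotvec()),2),"shift cm after turn",np.round(Rt(a).T@d/10,2))
E
python3 - <<'E'
from plan import *
for i in range(3):
    plan([652.3,-188.2,150],6.1)
plan([652.3,-188.2,150],186.1)
E
```

```text
t 1.2 pos [ 255.9 -570.2  231.3] zyaw 114.17 down [-0.  0. -1.] w 85.1 F [-0.1  0.1  0.9] q [-51.   22.    0.5  -0.  -68.4 -14.8]
tool shift cm (current axes) [  8.13 -51.81  18.62]
rotvec deg [108.07   0.    -0.  ] shift cm after turn [ 8.13 33.77 43.48]
t 1.2 pos [ 255.9 -570.2  231.3] zyaw 114.17 down [-0.  0. -1.] w 85.1 F [-0.1  0.1  0.9] q [-51.   22.    0.5  -0.  -68.4 -14.8]
tool shift cm (current axes) [  8.13 -51.81  18.62]
rotvec deg [108.07   0.    -0.  ] shift cm after turn [ 8.13 33.77 43.48]
t 1.2 pos [ 255.9 -570.2  231.3] zyaw 114.17 down [-0.  0. -1.] w 85.1 F [-0.1  0.1  0.9] q [-51.   22.    0.5  -0.  -68.4 -14.8]
tool shift cm (current axes) [  8.13 -51.81  18.62]
rotvec deg [108.07   0.    -0.  ] shift cm after turn [ 8.13 33.77 43.48]
t 1.2 pos [ 255.9 -570.2  231.3] zyaw 114.17 down [-0.  0. -1.] w 85.1 F [-0.1  0.1  0.9] q [-51.   22.    0.5  -0.  -68.4 -14.8]
tool shift cm (current axes) [  8.13 -51.81  18.62]
rotvec deg [-71.93   0.     0.  ] shift cm after turn [  8.13 -33.77 -43.48]
```

```bash
python3 -m pendant '[{"rx":-7.1},{"rx":-7.1},{"rx":-7.1},{"rx":-7.1},{"rx":-7.1},{"rx":-7.1},{"rx":-7.1},{"rx":-7.1},{"rx":-7.1},{"rx":-7.1}]' -1 30
python3 -m pendant '[{"rx":-0.93},{"y":-3.5,"z":-4},{"y":-3.5,"z":-4},{"y":-3.5,"z":-4},{"y":-3.5,"z":-4},{"y":-3.5,"z":-4},{"y":-3.5,"z":-4},{"y":-3.5,"z":-4},{"y":-3.5,"z":-4},{}]'
python3 -c "
from plan import *
plan([652.3,-188.2,150],186.1)"
```

```text
t 1.2 pos [ 255.9 -570.2  231.3] zyaw 114.17 down [-0.  0. -1.] w 85.1 F [-0.1  0.1  0.9] q [-51.   22.    0.5  -0.  -68.4 -14.8]
tool shift cm (current axes) [  8.13 -51.81  18.62]
rotvec deg [-71.93   0.     0.  ] shift cm after turn [  8.13 -33.77 -43.48]schema error: expected keys x, y, z, rx, ry, rz
schema error: expected keys x, y, z, rx, ry, rz
```

All six keys are required.

```bash
python3 -m pendant '[{"x":0,"y":0,"z":0,"rx":-7.1,"ry":0,"rz":0},{"x":0,"y":0,"z":0,"rx":-7.1,"ry":0,"rz":0},{"x":0,"y":0,"z":0,"rx":-7.1,"ry":0,"rz":0},{"x":0,"y":0,"z":0,"rx":-7.1,"ry":0,"rz":0},{"x":0,"y":0,"z":0,"rx":-7.1,"ry":0,"rz":0},{"x":0,"y":0,"z":0,"rx":-7.1,"ry":0,"rz":0},{"x":0,"y":0,"z":0,"rx":-7.1,"ry":0,"rz":0},{"x":0,"y":0,"z":0,"rx":-7.1,"ry":0,"rz":0},{"x":0,"y":0,"z":0,"rx":-7.1,"ry":0,"rz":0},{"x":0,"y":0,"z":0,"rx":-7.1,"ry":0,"rz":0}]' -1 30
python3 -m pendant '[{"x":0,"y":0,"z":0,"rx":-0.93,"ry":0,"rz":0},{"x":0,"y":-2.5,"z":-3,"rx":0,"ry":0,"rz":0},{"x":0,"y":-2.5,"z":-3,"rx":0,"ry":0,"rz":0},{"x":0,"y":-2.5,"z":-3,"rx":0,"ry":0,"rz":0},{"x":0,"y":-2.5,"z":-3,"rx":0,"ry":0,"rz":0},{"x":0,"y":-2.5,"z":-3,"rx":0,"ry":0,"rz":0},{"x":0,"y":-2.5,"z":-3,"rx":0,"ry":0,"rz":0},{"x":0,"y":-2.5,"z":-3,"rx":0,"ry":0,"rz":0},{"x":0,"y":-2.5,"z":-3,"rx":0,"ry":0,"rz":0},{"x":0,"y":0,"z":0,"rx":0,"ry":0,"rz":0}]'
python3 -c "
from plan import *
plan([652.3,-188.2,150],186.1)"
```

```text
t: 2.03
position: [255.9, -570.2, 231.3]
orientation: [-73.2, 90.0, 112.3]
wrist_force: [-0.1, 0.2, -0.1]
grip_width: 85.6
t: 2.87
position: [477.4, -341.9, 231.4]
orientation: [173.1, 89.9, -0.6]
wrist_force: [-1.1, -1.2, 0.1]
grip_width: 85.6
t 2.87 pos [ 477.4 -341.9  231.4] zyaw -173.7 down [ 0.002 -0.    -1.   ] w 85.6 F [-1.1 -1.2  0.1] q [-19.8  18.3  -5.1  -0.  -66.5  26.2]
tool shift cm (current axes) [  8.17 -13.36 -19.05]
rotvec deg [ 0.2  -0.1  -0.01] shift cm after turn [  8.14 -13.42 -19.02]
```

```bash
python3 -m pendant '[{"x":0,"y":-2,"z":-3,"rx":0,"ry":0,"rz":0},{"x":0,"y":-2.5,"z":-3,"rx":0,"ry":0,"rz":0},{"x":0,"y":-2.5,"z":-3,"rx":0,"ry":0,"rz":0},{"x":0,"y":-2.5,"z":-3,"rx":0,"ry":0,"rz":0},{"x":0,"y":-2,"z":-3,"rx":0,"ry":0,"rz":0},{"x":0,"y":-1.2,"z":-2,"rx":0,"ry":0,"rz":0},{"x":0,"y":-0.7,"z":-2,"rx":0,"ry":0,"rz":0},{"x":3,"y":0,"z":0,"rx":0,"ry":0,"rz":0},{"x":3,"y":0,"z":0,"rx":0,"ry":0,"rz":0},{"x":0,"y":0,"z":0,"rx":0,"ry":0,"rz":0}]'
python3 -c "
from plan import *
plan([652.3,-188.2,150],186.1)"
python3 -c "
from h import *
for n in('top','side'):
    p,d=get_image(n);cv2.imwrite(f'pics/{n}1.png',p)"
```

```text
t: 3.7
position: [644.3, -191.1, 164.0]
orientation: [-21.1, 89.2, 164.8]
wrist_force: [-1.1, -0.7, -2.5]
grip_width: 85.2
t 3.7 pos [ 644.3 -191.1  164. ] zyaw -174.08 down [-0.013  0.004 -1.   ] w 85.2 F [-1.1 -0.7 -2.5] q [ -2.8  29.7   3.1  -0.2 -64.1   8.8]
tool shift cm (current axes) [ 1.39 -0.2  -0.84]
rotvec deg [-0.18  0.71  0.28] shift cm after turn [ 1.4  -0.21 -0.82]
```

View pics/side1.png

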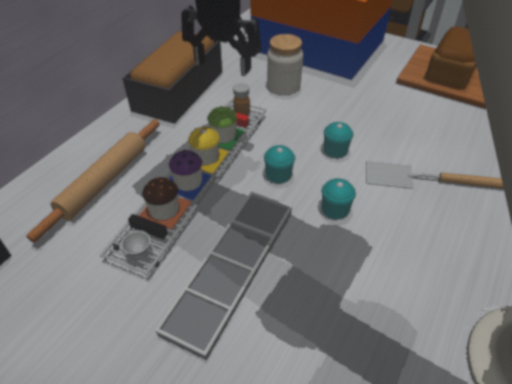

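```bash
python3 -c "
from plan import *
f=np.load('f0.npz');X=cloud('top',f['d'])
print(X[108,372],X[116,368])
for v in range(40,110,6):print(v,np.round(X[v,330]),np.round(X[v,250]))
plan([652.3,-188.2,36],186.1)"
```

```text
[ 668.38356167 -272.48664594   89.17638327] [ 653.98081988 -265.48825147   87.0087193 ]
40 [ 802. -199.   89.] [858. -45.   2.]
46 [ 789. -199.   90.] [845. -46.  -1.]
52 [ 788. -202.   72.] [802. -49.  46.]
58 [ 789. -206.   50.] [788. -49.  47.]
64 [ 789. -210.   28.] [781. -49.  38.]
70 [ 790. -215.    5.] [773. -49.  29.]
76 [ 779. -215.    0.] [776. -48.  -0.]
82 [ 766. -215.   -1.] [763. -48.  -1.]
88 [ 751. -215.    0.] [749. -48.  -1.]
94 [ 739. -215.   -1.] [735. -49.   1.]
100 [ 725. -215.   -0.] [722. -49.  -2.]
106 [ 678. -200.   74.] [708. -50.   1.]
t 3.8 pos [ 647.5 -192.8  170.7] zyaw -173.97 down [-0.003 -0.001 -1.   ] w 85.4 F [ 0.5 -0.4  0.9] q [ -2.9  29.4   3.5   0.1 -64.2   8.9]
tool shift cm (current axes) [13.46 -0.42 -0.56]
rotvec deg [-0.07  0.16 -0.02] shift cm after turn [13.47 -0.41 -0.52]
```

```bash
python3 -m pendant '[{"x":1,"y":-0.4,"z":-0.5,"rx":0,"ry":0,"rz":0},{"x":2,"y":0,"z":0,"rx":0,"ry":0,"rz":0},{"x":2,"y":0,"z":0,"rx":0,"ry":0,"rz":0},{"x":1.5,"y":0,"z":0,"rx":0,"ry":0,"rz":0},{"x":1,"y":0,"z":0,"rx":0,"ry":0,"rz":0},{"x":0.5,"y":0,"z":0,"rx":0,"ry":0,"rz":0},{"x":0,"y":0,"z":0,"rx":0,"ry":0,"rz":0},{"x":0,"y":0,"z":0,"rx":0,"ry":0,"rz":0},{"x":0,"y":0,"z":0,"rx":0,"ry":0,"rz":0}]'
python3 -c "
from plan import *
plan([652.3,-188.2,36],186.1)"
```

```text
t: 4.55
position: [653.6, -188.1, 92.9]
orientation: [163.5, 89.8, -10.4]
wrist_force: [0.1, 0.4, -0.1]
grip_width: 85.3
t 4.55 pos [ 653.6 -188.1   92.9] zyaw -173.9 down [ 0.003 -0.001 -1.   ] w 85.3 F [ 0.1  0.4 -0.1] q [ -2.5  33.7  -1.    0.  -55.1   8.5]
tool shift cm (current axes) [ 5.69 -0.01  0.14]
rotvec deg [-0.   -0.16 -0.05] shift cm after turn [ 5.69 -0.    0.13]
```

```bash
python3 -m pendant '[{"x":1,"y":0,"z":0.1,"rx":0,"ry":0,"rz":0},{"x":1,"y":0,"z":0,"rx":0,"ry":0,"rz":0},{"x":1,"y":0,"z":0,"rx":0,"ry":0,"rz":0},{"x":1,"y":0,"z":0,"rx":0,"ry":0,"rz":0},{"x":1,"y":0,"z":0,"rx":0,"ry":0,"rz":0},{"x":0.7,"y":0,"z":0,"rx":0,"ry":0,"rz":0},{"x":0,"y":0,"z":0,"rx":0,"ry":0,"rz":0},{"x":0,"y":0,"z":0,"rx":0,"ry":0,"rz":0},{"x":0,"y":0,"z":0,"rx":0,"ry":0,"rz":0}]'
python3 -c "
from plan import *
plan([652.3,-188.2,36],186.1)
p,d=get_image('side');cv2.imwrite('pics/s2.png',cv2.resize(p[60:260,100:300],None,fx=3,fy=3))"
```

```text
t: 5.3
position: [652.0, -188.1, 34.6]
orientation: [153.9, 90.0, -20.0]
wrist_force: [0.7, -0.6, -0.2]
grip_width: 85.5
t 5.3 pos [ 652.  -188.1   34.6] zyaw -173.89 down [ 0.001 -0.    -1.   ] w 85.5 F [ 0.7 -0.6 -0.2] q [ -2.5  37.3  -4.    0.  -48.7   8.6]
tool shift cm (current axes) [-0.14  0.01 -0.03]
rotvec deg [ 0.01 -0.04 -0.02] shift cm after turn [-0.14  0.01 -0.03]
```

View pics/s2.png

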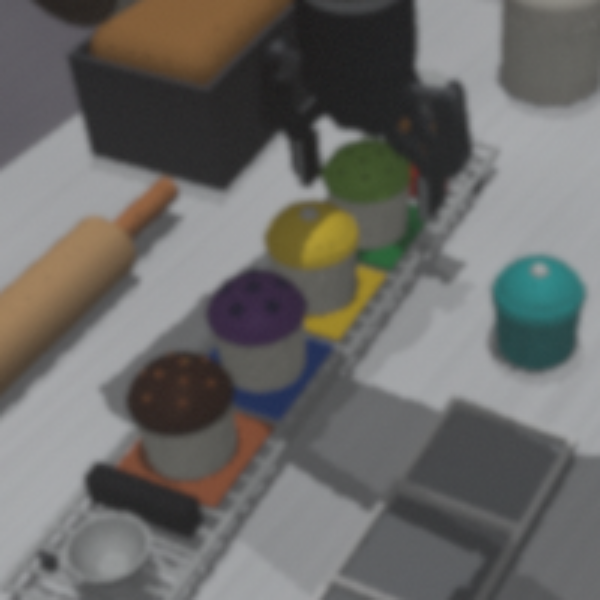

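The fingers straddle the pistachio muffin (side crop, about 370,190). Closing on it now.

```bash
python3 -m pendant '[{"x":0,"y":0,"z":0,"rx":0,"ry":0,"rz":0},{"x":0,"y":0,"z":0,"rx":0,"ry":0,"rz":0},{"x":0,"y":0,"z":0,"rx":0,"ry":0,"rz":0},{"x":0,"y":0,"z":0,"rx":0,"ry":0,"rz":0},{"x":0,"y":0,"z":0,"rx":0,"ry":0,"rz":0},{"x":0,"y":0,"z":0,"rx":0,"ry":0,"rz":0},{"x":0,"y":0,"z":0,"rx":0,"ry":0,"rz":0},{"x":0,"y":0,"z":0,"rx":0,"ry":0,"rz":0},{"x":0,"y":0,"z":0,"rx":0,"ry":0,"rz":0},{"x":0,"y":0,"z":0,"rx":0,"ry":0,"rz":0}]' 1 35
python3 -m pendant '[{"x":0,"y":0,"z":0,"rx":0,"ry":0,"rz":0},{"x":-0.3,"y":0,"z":0,"rx":0,"ry":0,"rz":0},{"x":-0.6,"y":0,"z":0,"rx":0,"ry":0,"rz":0},{"x":-1,"y":0,"z":0,"rx":0,"ry":0,"rz":0},{"x":-1,"y":0,"z":0,"rx":0,"ry":0,"rz":0},{"x":-1,"y":0,"z":0,"rx":0,"ry":0,"rz":0},{"x":-0.5,"y":0,"z":0,"rx":0,"ry":0,"rz":0},{"x":0,"y":0,"z":0,"rx":0,"ry":0,"rz":0},{"x":0,"y":0,"z":0,"rx":0,"ry":0,"rz":0}]'
python3 -c "
from plan import *
plan([455.8,184.0,130],184.4)
p,d=get_image('side');cv2.imwrite('pics/s3.png',cv2.resize(p[60:260,100:300],None,fx=3,fy=3))"
```

```text
t: 6.18
position: [652.0, -188.1, 35.3]
orientation: [156.0, 89.9, -17.9]
wrist_force: [-0.7, 0.7, 4.5]
grip_width: 56.5
t: 6.93
position: [651.7, -187.9, 78.9]
orientation: [-176.1, 89.9, 10.0]
wrist_force: [-0.3, -0.1, -1.7]
grip_width: 56.6
t 6.93 pos [ 651.7 -187.9   78.9] zyaw -173.91 down [ 0.001  0.    -1.   ] w 56.6 F [-0.3 -0.1 -1.7] q [ -2.5  34.4  -1.9  -0.  -53.6   8.6]
tool shift cm (current axes) [ -5.12 -39.06  15.53]
rotvec deg [ 1.69 -0.06  0.01] shift cm after turn [ -5.11 -38.59  16.68]
```

View pics/s3.png

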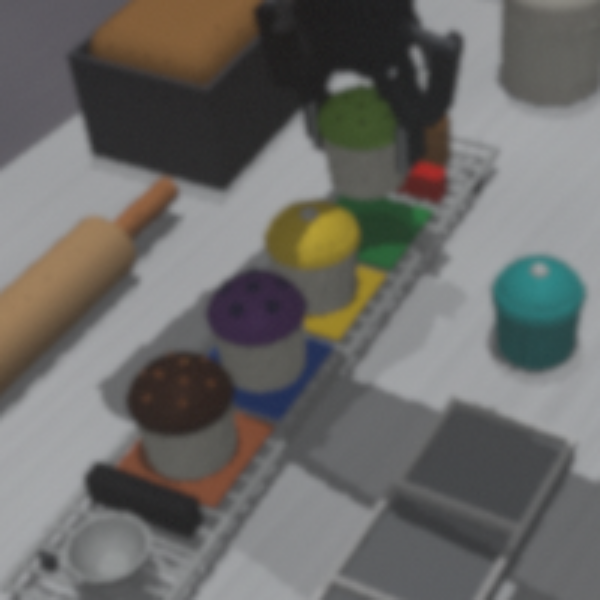

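```bash
python3 -m pendant '[{"x":-0.7,"y":0,"z":0,"rx":0.5,"ry":0,"rz":0},{"x":-1.5,"y":0,"z":0,"rx":0.6,"ry":0,"rz":0},{"x":-1.5,"y":0,"z":0,"rx":0.6,"ry":0,"rz":0},{"x":-1.3,"y":-0.5,"z":0.2,"rx":0,"ry":0,"rz":0},{"x":0,"y":-1.2,"z":0.5,"rx":0,"ry":0,"rz":0},{"x":0,"y":-2,"z":0.9,"rx":0,"ry":0,"rz":0},{"x":0,"y":-2.5,"z":1.1,"rx":0,"ry":0,"rz":0},{"x":0,"y":-2.8,"z":1.2,"rx":0,"ry":0,"rz":0},{"x":0,"y":-2.8,"z":1.2,"rx":0,"ry":0,"rz":0},{"x":0,"y":-2.8,"z":1.2,"rx":0,"ry":0,"rz":0}]'
python3 -m pendant '[{"x":0,"y":-2.8,"z":1.2,"rx":0,"ry":0,"rz":0},{"x":0,"y":-2.8,"z":1.2,"rx":0,"ry":0,"rz":0},{"x":0,"y":-2.8,"z":1.2,"rx":0,"ry":0,"rz":0},{"x":0,"y":-2.8,"z":1.2,"rx":0,"ry":0,"rz":0},{"x":0,"y":-2.8,"z":1.2,"rx":0,"ry":0,"rz":0},{"x":0,"y":-2.8,"z":1.2,"rx":0,"ry":0,"rz":0},{"x":0,"y":-2.4,"z":1.1,"rx":0,"ry":0,"rz":0},{"x":0,"y":-1.7,"z":0.8,"rx":0,"ry":0,"rz":0},{"x":0,"y":-1,"z":0.5,"rx":0,"ry":0,"rz":0},{"x":0,"y":0,"z":0,"rx":0,"ry":0,"rz":0}]'
python3 -m pendant '[{"x":0,"y":0,"z":0,"rx":0,"ry":0,"rz":0},{"x":0,"y":0,"z":0,"rx":0,"ry":0,"rz":0}]'
python3 -c "
from plan import *
plan([455.8,184.0,24.5],184.4)"
```

```text
t: 7.82
position: [575.4, -45.5, 127.6]
orientation: [-14.1, 89.9, 170.3]
wrist_force: [0.6, 1.3, -0.8]
grip_width: 56.3
t: 8.65
position: [463.3, 165.2, 128.1]
orientation: [-10.3, 90.0, 174.3]
wrist_force: [0.3, -1.0, -0.7]
grip_width: 56.8
t: 8.82
position: [464.9, 163.3, 128.1]
orientation: [31.4, 90.0, -144.2]
wrist_force: [0.0, 1.0, -0.5]
grip_width: 56.4
t 8.82 pos [464.9 163.3 128.1] zyaw -175.62 down [-0. -0. -1.] w 56.4 F [ 0.   1.  -0.5] q [ 38.3  15.4 -26.1  -0.  -48.6 -33.9]
tool shift cm (current axes) [10.36 -2.14  0.74]
rotvec deg [-0.02  0.02 -0.01] shift cm after turn [10.36 -2.14  0.75]
```

```bash
python3 -m pendant '[{"x":0.5,"y":-0.6,"z":0.2,"rx":0,"ry":0,"rz":0},{"x":1.2,"y":-0.8,"z":0.3,"rx":0,"ry":0,"rz":0},{"x":1.5,"y":-0.7,"z":0.2,"rx":0,"ry":0,"rz":0},{"x":1.5,"y":0,"z":0,"rx":0,"ry":0,"rz":0},{"x":1.5,"y":0,"z":0,"rx":0,"ry":0,"rz":0},{"x":1,"y":0,"z":0,"rx":0,"ry":0,"rz":0},{"x":0.6,"y":0,"z":0,"rx":0,"ry":0,"rz":0},{"x":0.3,"y":0,"z":0,"rx":0,"ry":0,"rz":0},{"x":0,"y":0,"z":0,"rx":0,"ry":0,"rz":0},{"x":0,"y":0,"z":0,"rx":0,"ry":0,"rz":0}]'
python3 -c "
from plan import *
plan([455.8,184.0,24.5],184.4)
p,d=get_image('top');cv2.imwrite('pics/t4.png',cv2.resize(p[80:280,50:300],None,fx=3,fy=3))"
```

```text
t: 9.65
position: [456.8, 184.1, 47.6]
orientation: [-155.3, 90.0, 29.1]
wrist_force: [-0.2, 0.2, -0.6]
grip_width: 56.7
t 9.65 pos [456.8 184.1  47.6] zyaw -175.62 down [ 0.001  0.    -1.   ] w 56.7 F [-0.2  0.2 -0.6] q [ 40.9  22.2 -31.1   0.  -36.6 -36.5]
tool shift cm (current axes) [2.31 0.01 0.1 ]
rotvec deg [-0.02 -0.03  0.02] shift cm after turn [2.31 0.01 0.1 ]
```

View pics/t4.png

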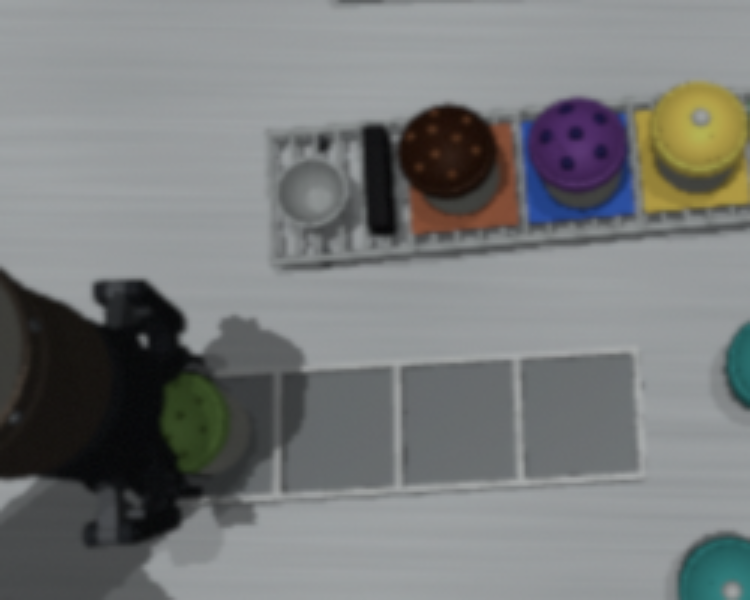

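The pistachio muffin hangs over the leftmost bay (crop 195,420). Lowering slowly.

```bash
python3 -m pendant '[{"x":0.4,"y":0,"z":0.05,"rx":0,"ry":0,"rz":0},{"x":0.5,"y":0,"z":0.05,"rx":0,"ry":0,"rz":0},{"x":0.5,"y":0,"z":0,"rx":0,"ry":0,"rz":0},{"x":0.4,"y":0,"z":0,"rx":0,"ry":0,"rz":0},{"x":0.2,"y":0,"z":0,"rx":0,"ry":0,"rz":0},{"x":0.1,"y":0,"z":0,"rx":0,"ry":0,"rz":0},{"x":0.1,"y":0,"z":0,"rx":0,"ry":0,"rz":0},{"x":0,"y":0,"z":0,"rx":0,"ry":0,"rz":0},{"x":0,"y":0,"z":0,"rx":0,"ry":0,"rz":0}]'
python3 -c "
from plan import *
plan([455.8,184.0,24.0],184.4)
p,d=get_image('side');cv2.imwrite('pics/s5.png',cv2.resize(p[180:380,100:300],None,fx=3,fy=3))"
```

```text
t: 10.45
position: [455.5, 184.1, 25.4]
orientation: [-164.1, 90.0, 20.3]
wrist_force: [1.0, -0.3, -0.8]
grip_width: 56.8
t 10.45 pos [455.5 184.1  25.4] zyaw -175.6 down [ 0.  0. -1.] w 56.8 F [ 1.  -0.3 -0.8] q [ 41.   24.3 -32.3   0.  -33.3 -36.6]
tool shift cm (current axes) [ 0.14  0.01 -0.03]
rotvec deg [ 0.   -0.01  0.  ] shift cm after turn [ 0.14  0.01 -0.03]
```

View pics/s5.png

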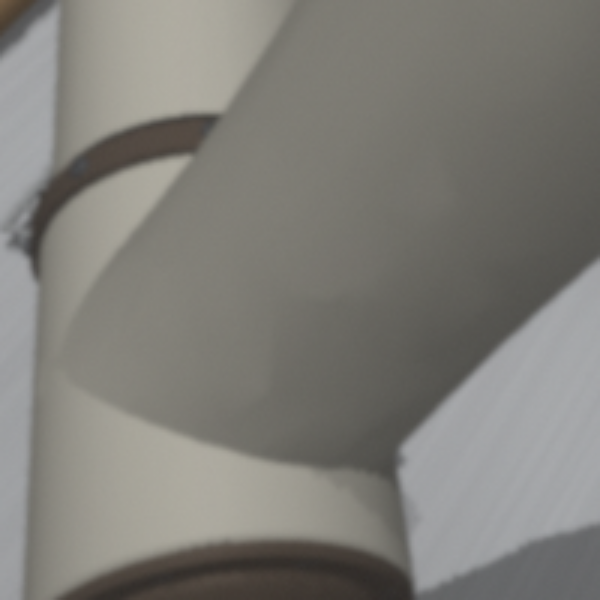

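The arm hides the bay from the side camera. No contact force yet, so I go down in 0.5 mm steps.

```bash
python3 -m pendant '[{"x":0.05,"y":0,"z":0,"rx":0,"ry":0,"rz":0},{"x":0.05,"y":0,"z":0,"rx":0,"ry":0,"rz":0},{"x":0,"y":0,"z":0,"rx":0,"ry":0,"rz":0},{"x":0,"y":0,"z":0,"rx":0,"ry":0,"rz":0}]'
python3 -m pendant '[{"x":0.05,"y":0,"z":0,"rx":0,"ry":0,"rz":0},{"x":0.05,"y":0,"z":0,"rx":0,"ry":0,"rz":0},{"x":0,"y":0,"z":0,"rx":0,"ry":0,"rz":0},{"x":0,"y":0,"z":0,"rx":0,"ry":0,"rz":0}]'
```

```text
t: 10.83
position: [455.4, 184.1, 24.3]
orientation: [-134.5, 90.0, 49.9]
wrist_force: [-0.7, 0.2, -0.5]
grip_width: 56.5
t: 11.17
position: [455.5, 184.1, 24.2]
orientation: [-174.7, 90.0, 9.7]
wrist_force: [-2.1, 0.1, 7.2]
grip_width: 57.0
```

Contact at about 24 mm (7 N up). Releasing.

```bash
python3 -m pendant '[{"x":0,"y":0,"z":0,"rx":0,"ry":0,"rz":0},{"x":0,"y":0,"z":0,"rx":0,"ry":0,"rz":0},{"x":0,"y":0,"z":0,"rx":0,"ry":0,"rz":0},{"x":0,"y":0,"z":0,"rx":0,"ry":0,"rz":0},{"x":0,"y":0,"z":0,"rx":0,"ry":0,"rz":0},{"x":0,"y":0,"z":0,"rx":0,"ry":0,"rz":0},{"x":0,"y":0,"z":0,"rx":0,"ry":0,"rz":0},{"x":0,"y":0,"z":0,"rx":0,"ry":0,"rz":0},{"x":0,"y":0,"z":0,"rx":0,"ry":0,"rz":0}]' -1
python3 -m pendant '[{"x":-0.5,"y":0,"z":0,"rx":0,"ry":0,"rz":0},{"x":-1,"y":0,"z":0,"rx":0,"ry":0,"rz":0},{"x":-2,"y":0,"z":0,"rx":0,"ry":0,"rz":0},{"x":-2,"y":0,"z":0,"rx":0,"ry":0,"rz":0},{"x":-2,"y":0,"z":0,"rx":0,"ry":0,"rz":0},{"x":-2,"y":0,"z":0,"rx":0,"ry":0,"rz":0},{"x":-2,"y":0,"z":0,"rx":0,"ry":0,"rz":0},{"x":-1,"y":0,"z":0,"rx":0,"ry":0,"rz":0},{"x":0,"y":0,"z":0,"rx":0,"ry":0,"rz":0},{"x":0,"y":0,"z":0,"rx":0,"ry":0,"rz":0}]'
python3 -c "
from plan import *
plan([645.3,-114.5,120],186.1)
p,d=get_image('top');cv2.imwrite('pics/t6.png',p)"
```

```text
t: 11.92
position: [455.4, 184.0, 23.3]
orientation: [20.0, 90.0, -155.6]
wrist_force: [-0.1, -0.6, 0.0]
grip_width: 85.6
t: 12.75
position: [455.4, 184.1, 148.8]
orientation: [-131.0, 89.9, 53.4]
wrist_force: [-1.0, 0.2, 0.1]
grip_width: 85.4
t 12.75 pos [455.4 184.1 148.8] zyaw -175.62 down [ 0.001  0.001 -1.   ] w 85.4 F [-1.   0.2  0.1] q [ 41.   13.7 -24.8  -0.  -51.4 -36.6]
tool shift cm (current axes) [  2.86  31.23 -16.65]
rotvec deg [-1.72 -0.05  0.06] shift cm after turn [  2.88  31.71 -15.71]
```

View pics/t6.png

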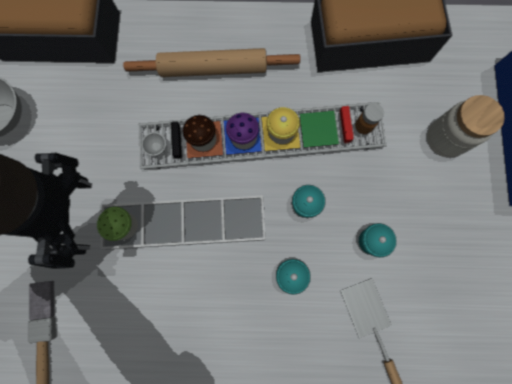

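The pistachio muffin stands in the leftmost bay (115,223). Next is lemon.

```bash
python3 -m pendant '[{"x":0,"y":0,"z":0,"rx":-1.7,"ry":0,"rz":0},{"x":0,"y":1.5,"z":-0.7,"rx":0,"ry":0,"rz":0},{"x":0,"y":3,"z":-1.5,"rx":0,"ry":0,"rz":0},{"x":0,"y":3.5,"z":-1.7,"rx":0,"ry":0,"rz":0},{"x":0,"y":3.5,"z":-1.7,"rx":0,"ry":0,"rz":0},{"x":0,"y":3.5,"z":-1.7,"rx":0,"ry":0,"rz":0},{"x":0,"y":3.5,"z":-1.7,"rx":0,"ry":0,"rz":0},{"x":0,"y":3.5,"z":-1.7,"rx":0,"ry":0,"rz":0},{"x":0,"y":3.5,"z":-1.7,"rx":0,"ry":0,"rz":0},{"x":0,"y":3,"z":-1.6,"rx":0,"ry":0,"rz":0}]'
python3 -m pendant '[{"x":0,"y":2,"z":-1,"rx":0,"ry":0,"rz":0},{"x":0,"y":1.2,"z":-0.7,"rx":0,"ry":0,"rz":0},{"x":0,"y":0,"z":0,"rx":0,"ry":0,"rz":0},{"x":0,"y":0,"z":0,"rx":0,"ry":0,"rz":0},{"x":0,"y":0,"z":0,"rx":0,"ry":0,"rz":0}]'
python3 -c "
from plan import *
plan([645.3,-114.5,35],186.1)"
```

```text
t: 13.63
position: [624.9, -86.8, 146.3]
orientation: [-2.0, 89.8, -175.9]
wrist_force: [0.3, 0.4, 0.3]
grip_width: 85.5
t: 14.05
position: [644.2, -114.0, 147.0]
orientation: [-10.8, 89.8, 175.3]
wrist_force: [-0.2, 0.2, 0.5]
grip_width: 85.1
t 14.05 pos [ 644.2 -114.   147. ] zyaw -173.89 down [-0.003  0.    -1.   ] w 85.1 F [-0.2  0.2  0.5] q [  4.1  28.6  -1.5  -0.  -60.    2. ]
tool shift cm (current axes) [11.2   0.07 -0.13]
rotvec deg [0.01 0.15 0.03] shift cm after turn [11.2   0.06 -0.1 ]
```

```bash
python3 -m pendant '[{"x":1,"y":0,"z":0,"rx":0,"ry":0,"rz":0},{"x":2,"y":0,"z":0,"rx":0,"ry":0,"rz":0},{"x":2,"y":0,"z":0,"rx":0,"ry":0,"rz":0},{"x":1.5,"y":0,"z":0,"rx":0,"ry":0,"rz":0},{"x":0,"y":0,"z":0,"rx":0,"ry":0,"rz":0},{"x":0,"y":0,"z":0,"rx":0,"ry":0,"rz":0}]'
python3 -c "
from plan import *
plan([645.3,-114.5,35],186.1)"
```

```text
t: 14.55
position: [644.3, -113.7, 82.4]
orientation: [0.1, 89.9, -173.7]
wrist_force: [0.4, -0.5, 0.3]
grip_width: 85.5
t 14.55 pos [ 644.3 -113.7   82.4] zyaw -173.83 down [-0.002 -0.    -1.   ] w 85.5 F [ 0.4 -0.5  0.3] q [  4.1  32.3  -5.5   0.  -52.4   2. ]
tool shift cm (current axes) [ 4.74  0.09 -0.1 ]
rotvec deg [ 0.07  0.14 -0.  ] shift cm after turn [ 4.74  0.09 -0.09]
```

```bash
python3 -m pendant '[{"x":1,"y":0.1,"z":-0.1,"rx":0,"ry":0,"rz":0},{"x":1.2,"y":0,"z":0,"rx":0,"ry":0,"rz":0},{"x":1.2,"y":0,"z":0,"rx":0,"ry":0,"rz":0},{"x":0.8,"y":0,"z":0,"rx":0,"ry":0,"rz":0},{"x":0.5,"y":0,"z":0,"rx":0,"ry":0,"rz":0},{"x":0,"y":0,"z":0,"rx":0,"ry":0,"rz":0},{"x":0,"y":0,"z":0,"rx":0,"ry":0,"rz":0}]'
python3 -m pendant '[{"x":0,"y":0,"z":0,"rx":0,"ry":0,"rz":0},{"x":0,"y":0,"z":0,"rx":0,"ry":0,"rz":0},{"x":0,"y":0,"z":0,"rx":0,"ry":0,"rz":0},{"x":0,"y":0,"z":0,"rx":0,"ry":0,"rz":0},{"x":0,"y":0,"z":0,"rx":0,"ry":0,"rz":0},{"x":0,"y":0,"z":0,"rx":0,"ry":0,"rz":0},{"x":0,"y":0,"z":0,"rx":0,"ry":0,"rz":0},{"x":0,"y":0,"z":0,"rx":0,"ry":0,"rz":0},{"x":0,"y":0,"z":0,"rx":0,"ry":0,"rz":0},{"x":0,"y":0,"z":0,"rx":0,"ry":0,"rz":0}]' 1 35
python3 -m pendant '[{"x":-0.3,"y":0,"z":0,"rx":0,"ry":0,"rz":0},{"x":-0.8,"y":0,"z":0,"rx":0,"ry":0,"rz":0},{"x":-1.5,"y":0,"z":0,"rx":0,"ry":0,"rz":0},{"x":-1.5,"y":0,"z":0,"rx":0,"ry":0,"rz":0},{"x":-1.5,"y":0,"z":0,"rx":0,"ry":0,"rz":0},{"x":-1.5,"y":0,"z":0,"rx":0,"ry":0,"rz":0},{"x":-1.5,"y":0,"z":0,"rx":0,"ry":0,"rz":0},{"x":-0.7,"y":0,"z":0,"rx":0,"ry":0,"rz":0},{"x":0,"y":0,"z":0,"rx":0,"ry":0,"rz":0},{"x":0,"y":0,"z":0,"rx":0,"ry":0,"rz":0}]'
python3 -c "
from plan import *
plan([461.7,108.2,40],184.4)
p,d=get_image('side');cv2.imwrite('pics/s7.png',p)"
```

```text
t: 15.13
position: [646.2, -115.5, 35.9]
orientation: [11.0, 90.0, -162.9]
wrist_force: [0.3, 0.7, -1.1]
grip_width: 85.2
t: 15.97
position: [647.1, -115.4, 37.4]
orientation: [164.9, 89.9, -9.0]
wrist_force: [-0.3, 0.9, 5.4]
grip_width: 56.3
t: 16.8
position: [645.9, -115.2, 129.0]
orientation: [-52.0, 90.0, 134.1]
wrist_force: [-0.7, 0.2, -2.2]
grip_width: 56.1
t 16.8 pos [ 645.9 -115.2  129. ] zyaw -173.92 down [-0.001  0.001 -1.   ] w 56.1 F [-0.7  0.2 -2.2] q [  4.   29.7  -2.5  -0.  -57.8   2.1]
tool shift cm (current axes) [  8.92 -24.16  15.95]
rotvec deg [1.68 0.03 0.03] shift cm after turn [  8.9  -23.69  16.65]
```

View pics/s7.png

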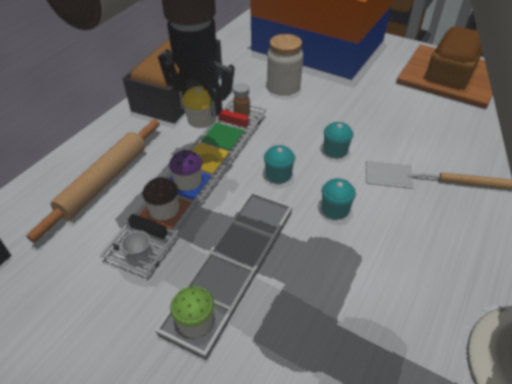

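Lemon is held, and pistachio is upright in the leftmost bay (193,310). Carrying lemon to the second bay.

```bash
python3 -m pendant '[{"x":0,"y":0,"z":0,"rx":0.8,"ry":0,"rz":0},{"x":0,"y":-0.5,"z":0.4,"rx":0.9,"ry":0,"rz":0},{"x":0,"y":-1.2,"z":0.8,"rx":0,"ry":0,"rz":0},{"x":0,"y":-2,"z":1.4,"rx":0,"ry":0,"rz":0},{"x":0,"y":-2.3,"z":1.6,"rx":0,"ry":0,"rz":0},{"x":0,"y":-2.5,"z":1.8,"rx":0,"ry":0,"rz":0},{"x":0,"y":-2.5,"z":1.8,"rx":0,"ry":0,"rz":0},{"x":0,"y":-2.5,"z":1.8,"rx":0,"ry":0,"rz":0},{"x":0,"y":-2.5,"z":1.8,"rx":0,"ry":0,"rz":0},{"x":0,"y":-2.4,"z":1.7,"rx":0,"ry":0,"rz":0}]'
python3 -m pendant '[{"x":0,"y":-2.2,"z":1.5,"rx":0,"ry":0,"rz":0},{"x":0,"y":-1.7,"z":1.1,"rx":0,"ry":0,"rz":0},{"x":0,"y":-1,"z":0.7,"rx":0,"ry":0,"rz":0},{"x":0,"y":-0.4,"z":0.2,"rx":0,"ry":0,"rz":0},{"x":0,"y":0,"z":0,"rx":0,"ry":0,"rz":0},{"x":0,"y":0,"z":0,"rx":0,"ry":0,"rz":0},{"x":0,"y":0,"z":0,"rx":0,"ry":0,"rz":0}]'
python3 -c "
from plan import *
plan([461.7,108.2,27],184.4)"
```

```text
t: 17.68
position: [499.6, 58.9, 128.8]
orientation: [10.8, 89.9, -164.9]
wrist_force: [-0.4, 1.1, -0.8]
grip_width: 56.2
t: 18.27
position: [462.9, 107.7, 129.1]
orientation: [43.9, 90.0, -131.8]
wrist_force: [0.0, -0.4, -0.6]
grip_width: 56.7
t 18.27 pos [462.9 107.7 129.1] zyaw -175.66 down [-0. -0. -1.] w 56.7 F [ 0.  -0.4 -0.6] q [ 32.7  13.8 -28.3   0.  -48.  -28.4]
tool shift cm (current axes) [10.21 -0.06  0.11]
rotvec deg [-0.06  0.01 -0.01] shift cm after turn [10.21 -0.06  0.11]
```

```bash
python3 -m pendant '[{"x":0.7,"y":0,"z":0.1,"rx":0,"ry":0,"rz":0},{"x":1.5,"y":0,"z":0,"rx":0,"ry":0,"rz":0},{"x":2,"y":0,"z":0,"rx":0,"ry":0,"rz":0},{"x":2,"y":0,"z":0,"rx":0,"ry":0,"rz":0},{"x":1.5,"y":0,"z":0,"rx":0,"ry":0,"rz":0},{"x":1,"y":0,"z":0,"rx":0,"ry":0,"rz":0},{"x":0.7,"y":0,"z":0,"rx":0,"ry":0,"rz":0},{"x":0.3,"y":0,"z":0,"rx":0,"ry":0,"rz":0},{"x":0,"y":0,"z":0,"rx":0,"ry":0,"rz":0},{"x":0,"y":0,"z":0,"rx":0,"ry":0,"rz":0}]'
python3 -c "
from plan import *
plan([461.7,108.2,25],184.4)"
python3 -m pendant '[{"x":0.1,"y":0,"z":0,"rx":0,"ry":0,"rz":0},{"x":0.1,"y":0,"z":0,"rx":0,"ry":0,"rz":0},{"x":0,"y":0,"z":0,"rx":0,"ry":0,"rz":0},{"x":0,"y":0,"z":0,"rx":0,"ry":0,"rz":0}]'
```

```text
t: 19.1
position: [462.0, 108.0, 32.5]
orientation: [-163.5, 90.0, 20.8]
wrist_force: [-0.7, 0.2, -0.8]
grip_width: 57.0
t 19.1 pos [462.  108.   32.5] zyaw -175.62 down [ 0.001  0.    -1.   ] w 57.0 F [-0.7  0.2 -0.8] q [ 32.8  22.4 -34.4   0.  -33.2 -28.5]
tool shift cm (current axes) [ 0.75 -0.02  0.03]
rotvec deg [-0.02 -0.03  0.01] shift cm after turn [ 0.75 -0.02  0.03]
t: 19.43
position: [461.7, 108.2, 30.6]
orientation: [-152.5, 90.0, 31.9]
wrist_force: [1.1, -0.7, -0.4]
grip_width: 56.7
```

```bash
python3 -m pendant '[{"x":0.1,"y":0,"z":0,"rx":0,"ry":0,"rz":0},{"x":0.1,"y":0,"z":0,"rx":0,"ry":0,"rz":0},{"x":0.1,"y":0,"z":0,"rx":0,"ry":0,"rz":0},{"x":0.1,"y":0,"z":0,"rx":0,"ry":0,"rz":0},{"x":0,"y":0,"z":0,"rx":0,"ry":0,"rz":0},{"x":0,"y":0,"z":0,"rx":0,"ry":0,"rz":0}]'
python3 -m pendant '[{"x":0.05,"y":0,"z":0,"rx":0,"ry":0,"rz":0},{"x":0.05,"y":0,"z":0,"rx":0,"ry":0,"rz":0},{"x":0,"y":0,"z":0,"rx":0,"ry":0,"rz":0},{"x":0,"y":0,"z":0,"rx":0,"ry":0,"rz":0}]'
```

```text
t: 19.93
position: [461.6, 108.1, 26.4]
orientation: [79.6, 90.0, -96.0]
wrist_force: [-0.4, -0.8, 0.9]
grip_width: 56.3
t: 20.27
position: [461.5, 108.1, 26.3]
orientation: [160.8, 90.0, -14.8]
wrist_force: [-2.9, 0.3, 9.0]
grip_width: 56.3
```

Contact at 26.3 mm. Releasing and retreating toward berry.

```bash
python3 -m pendant '[{"x":0,"y":0,"z":0,"rx":0,"ry":0,"rz":0},{"x":0,"y":0,"z":0,"rx":0,"ry":0,"rz":0},{"x":0,"y":0,"z":0,"rx":0,"ry":0,"rz":0},{"x":0,"y":0,"z":0,"rx":0,"ry":0,"rz":0},{"x":0,"y":0,"z":0,"rx":0,"ry":0,"rz":0},{"x":0,"y":0,"z":0,"rx":0,"ry":0,"rz":0},{"x":0,"y":0,"z":0,"rx":0,"ry":0,"rz":0},{"x":0,"y":0,"z":0,"rx":0,"ry":0,"rz":0},{"x":0,"y":0,"z":0,"rx":0,"ry":0,"rz":0}]' -1
python3 -m pendant '[{"x":-0.5,"y":0,"z":0,"rx":0,"ry":0,"rz":0},{"x":-1,"y":0,"z":0,"rx":0,"ry":0,"rz":0},{"x":-2,"y":0,"z":0,"rx":0,"ry":0,"rz":0},{"x":-2,"y":0,"z":0,"rx":0,"ry":0,"rz":0},{"x":-2,"y":0,"z":0,"rx":0,"ry":0,"rz":0},{"x":-2,"y":0,"z":0,"rx":0,"ry":0,"rz":0},{"x":-2,"y":0,"z":0,"rx":0,"ry":0,"rz":0},{"x":-0.7,"y":0,"z":0,"rx":0,"ry":0,"rz":0},{"x":0,"y":0,"z":0,"rx":-1.7,"ry":0,"rz":0},{"x":0,"y":0,"z":0,"rx":0,"ry":0,"rz":0}]'
python3 -c "
from plan import *
plan([633.6,-40.2,35],186.1)"
```

```text
t: 21.02
position: [461.6, 108.1, 25.3]
orientation: [127.5, 90.0, -48.1]
wrist_force: [0.3, 1.0, 0.7]
grip_width: 85.5
t: 21.85
position: [461.5, 108.1, 147.7]
orientation: [-139.2, 89.9, 46.9]
wrist_force: [-0.1, -0.2, 0.1]
grip_width: 85.1
t 21.85 pos [461.5 108.1 147.7] zyaw -173.89 down [ 0.001  0.001 -1.   ] w 85.1 F [-0.1 -0.2  0.1] q [ 32.9  12.2 -27.1  -0.  -50.6 -26.8]
tool shift cm (current axes) [ 11.27  16.59 -15.53]
rotvec deg [ 0.01 -0.05  0.04] shift cm after turn [ 11.27  16.58 -15.54]
```

```bash
python3 -m pendant '[{"x":0,"y":1,"z":-1,"rx":0,"ry":0,"rz":0},{"x":0,"y":2,"z":-2,"rx":0,"ry":0,"rz":0},{"x":0,"y":2.8,"z":-2.6,"rx":0,"ry":0,"rz":0},{"x":0,"y":2.8,"z":-2.6,"rx":0,"ry":0,"rz":0},{"x":0,"y":2.8,"z":-2.6,"rx":0,"ry":0,"rz":0},{"x":0,"y":2.5,"z":-2.3,"rx":0,"ry":0,"rz":0},{"x":0,"y":1.7,"z":-1.5,"rx":0,"ry":0,"rz":0},{"x":0,"y":1,"z":-0.9,"rx":0,"ry":0,"rz":0},{"x":0,"y":0,"z":0,"rx":0,"ry":0,"rz":0},{"x":0,"y":0,"z":0,"rx":0,"ry":0,"rz":0}]'
python3 -m pendant '[{"x":1,"y":0,"z":0,"rx":0,"ry":0,"rz":0},{"x":1.5,"y":0,"z":0,"rx":0,"ry":0,"rz":0},{"x":2,"y":0,"z":0,"rx":0,"ry":0,"rz":0},{"x":1,"y":0,"z":0,"rx":0,"ry":0,"rz":0},{"x":0.5,"y":0,"z":0,"rx":0,"ry":0,"rz":0},{"x":0,"y":0,"z":0,"rx":0,"ry":0,"rz":0},{"x":0,"y":0,"z":0,"rx":0,"ry":0,"rz":0}]'
python3 -c "
from plan import *
plan([633.6,-40.2,35],186.1)"
```

```text
t: 22.68
position: [632.7, -41.1, 145.6]
orientation: [-4.2, 89.8, -178.2]
wrist_force: [-0.1, -0.1, 0.5]
grip_width: 85.2
t: 23.27
position: [633.5, -40.2, 87.6]
orientation: [137.0, 90.0, -36.9]
wrist_force: [0.2, -0.7, 0.2]
grip_width: 85.5
t 23.27 pos [633.5 -40.2  87.6] zyaw -173.86 down [ 0. -0. -1.] w 85.5 F [ 0.2 -0.7  0.2] q [ 11.   30.2  -8.4   0.  -51.4  -4.8]
tool shift cm (current axes) [ 5.26  0.   -0.01]
rotvec deg [ 0.04 -0.02 -0.02] shift cm after turn [ 5.26  0.   -0.01]
```

```bash
python3 -m pendant '[{"x":1,"y":0,"z":0,"rx":0,"ry":0,"rz":0},{"x":1.3,"y":0,"z":0,"rx":0,"ry":0,"rz":0},{"x":1.3,"y":0,"z":0,"rx":0,"ry":0,"rz":0},{"x":1,"y":0,"z":0,"rx":0,"ry":0,"rz":0},{"x":0.6,"y":0,"z":0,"rx":0,"ry":0,"rz":0},{"x":0,"y":0,"z":0,"rx":0,"ry":0,"rz":0},{"x":0,"y":0,"z":0,"rx":0,"ry":0,"rz":0}]'
python3 -m pendant '[{"x":0,"y":0,"z":0,"rx":0,"ry":0,"rz":0},{"x":0,"y":0,"z":0,"rx":0,"ry":0,"rz":0},{"x":0,"y":0,"z":0,"rx":0,"ry":0,"rz":0},{"x":0,"y":0,"z":0,"rx":0,"ry":0,"rz":0},{"x":0,"y":0,"z":0,"rx":0,"ry":0,"rz":0},{"x":0,"y":0,"z":0,"rx":0,"ry":0,"rz":0},{"x":0,"y":0,"z":0,"rx":0,"ry":0,"rz":0},{"x":0,"y":0,"z":0,"rx":0,"ry":0,"rz":0},{"x":0,"y":0,"z":0,"rx":0,"ry":0,"rz":0},{"x":0,"y":0,"z":0,"rx":0,"ry":0,"rz":0}]' 1 35
python3 -m pendant '[{"x":-0.3,"y":0,"z":0,"rx":0,"ry":0,"rz":0},{"x":-0.8,"y":0,"z":0,"rx":0,"ry":0,"rz":0},{"x":-1.5,"y":0,"z":0,"rx":0,"ry":0,"rz":0},{"x":-1.5,"y":0,"z":0,"rx":0,"ry":0,"rz":0},{"x":-1.5,"y":0,"z":0,"rx":0,"ry":0,"rz":0},{"x":-1.5,"y":0,"z":0,"rx":0,"ry":0,"rz":0},{"x":-1.5,"y":0,"z":0,"rx":0,"ry":0,"rz":0},{"x":-0.7,"y":0,"z":0,"rx":0,"ry":0,"rz":0},{"x":0,"y":0,"z":0,"rx":0.8,"ry":0,"rz":0},{"x":0,"y":0,"z":0,"rx":0.9,"ry":0,"rz":0}]'
python3 -c "
from plan import *
plan([467.5,32.4,27],184.4)
p,d=get_image('side');cv2.imwrite('pics/s8.png',p)"
```

```text
t: 23.85
position: [633.5, -40.6, 35.3]
orientation: [116.9, 90.0, -57.0]
wrist_force: [0.3, 0.1, -0.2]
grip_width: 85.4
t: 24.68
position: [634.1, -40.5, 36.5]
orientation: [173.4, 89.9, -0.5]
wrist_force: [-1.0, -0.1, 5.4]
grip_width: 56.7
t: 25.52
position: [632.9, -40.4, 128.0]
orientation: [-50.4, 90.0, 133.9]
wrist_force: [-0.1, -0.1, -1.8]
grip_width: 56.4
t 25.52 pos [632.9 -40.4 128. ] zyaw -175.7 down [-0.  0. -1.] w 56.4 F [-0.1 -0.1 -1.8] q [ 10.9  27.8  -6.   -0.  -56.2  -6.6]
tool shift cm (current axes) [10.11 -8.5  15.95]
rotvec deg [-0.1   0.02  0.03] shift cm after turn [10.1  -8.53 15.94]
```

View pics/s8.png

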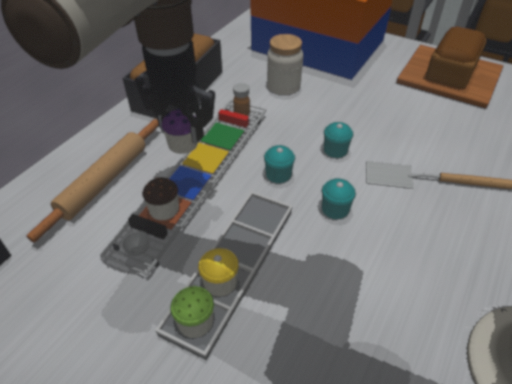

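Berry is held; pistachio (193,310) and lemon (218,270) stand in bays 1 and 2. Carrying berry to bay 3.

```bash
python3 -m pendant '[{"x":0,"y":-0.4,"z":0.7,"rx":0,"ry":0,"rz":0},{"x":0,"y":-0.8,"z":1.5,"rx":0,"ry":0,"rz":0},{"x":0,"y":-1.3,"z":2.4,"rx":0,"ry":0,"rz":0},{"x":0,"y":-1.5,"z":2.8,"rx":0,"ry":0,"rz":0},{"x":0,"y":-1.5,"z":2.8,"rx":0,"ry":0,"rz":0},{"x":0,"y":-1.3,"z":2.6,"rx":0,"ry":0,"rz":0},{"x":0,"y":-0.9,"z":1.7,"rx":0,"ry":0,"rz":0},{"x":0,"y":-0.6,"z":1,"rx":0,"ry":0,"rz":0},{"x":0,"y":-0.2,"z":0.5,"rx":0,"ry":0,"rz":0},{"x":0,"y":0,"z":0,"rx":0,"ry":0,"rz":0}]'
python3 -m pendant '[{"x":0.7,"y":0,"z":0,"rx":0,"ry":0,"rz":0},{"x":1.5,"y":0,"z":0,"rx":0,"ry":0,"rz":0},{"x":1.5,"y":0,"z":0,"rx":0,"ry":0,"rz":0},{"x":1,"y":0,"z":0,"rx":0,"ry":0,"rz":0},{"x":0.5,"y":0,"z":0,"rx":0,"ry":0,"rz":0},{"x":0,"y":0,"z":0,"rx":0,"ry":0,"rz":0},{"x":0,"y":0,"z":0,"rx":0,"ry":0,"rz":0}]'
python3 -c "
from plan import *
plan([467.5,32.4,27],184.4)"
```

```text
t: 26.4
position: [466.6, 32.2, 128.3]
orientation: [14.8, 90.0, -160.8]
wrist_force: [-0.4, -1.1, -1.5]
grip_width: 56.4
t: 26.98
position: [467.9, 31.7, 76.0]
orientation: [46.0, 90.0, -129.6]
wrist_force: [-0.1, -0.8, -1.2]
grip_width: 56.6
t 26.98 pos [467.9  31.7  76. ] zyaw -175.63 down [-0. -0. -1.] w 56.6 F [-0.1 -0.8 -1.2] q [ 23.8  17.7 -32.7   0.  -39.6 -19.5]
tool shift cm (current axes) [ 4.9  -0.07  0.04]
rotvec deg [-0.03  0.02 -0.02] shift cm after turn [ 4.9  -0.07  0.04]
```

```bash
python3 -m pendant '[{"x":0.5,"y":-0.05,"z":0,"rx":0,"ry":0,"rz":0},{"x":1,"y":0,"z":0,"rx":0,"ry":0,"rz":0},{"x":1.2,"y":0,"z":0,"rx":0,"ry":0,"rz":0},{"x":1,"y":0,"z":0,"rx":0,"ry":0,"rz":0},{"x":0.5,"y":0,"z":0,"rx":0,"ry":0,"rz":0},{"x":0.3,"y":0,"z":0,"rx":0,"ry":0,"rz":0},{"x":0.2,"y":0,"z":0,"rx":0,"ry":0,"rz":0},{"x":0.1,"y":0,"z":0,"rx":0,"ry":0,"rz":0},{"x":0,"y":0,"z":0,"rx":0,"ry":0,"rz":0},{"x":0,"y":0,"z":0,"rx":0,"ry":0,"rz":0}]'
python3 -m pendant '[{"x":0.05,"y":0,"z":0,"rx":0,"ry":0,"rz":0},{"x":0.05,"y":0,"z":0,"rx":0,"ry":0,"rz":0},{"x":0,"y":0,"z":0,"rx":0,"ry":0,"rz":0},{"x":0,"y":0,"z":0,"rx":0,"ry":0,"rz":0}]'
```

```text
t: 27.82
position: [467.6, 32.6, 28.7]
orientation: [-164.1, 89.9, 20.3]
wrist_force: [0.5, -0.6, -0.7]
grip_width: 56.6
t: 28.15
position: [467.3, 32.5, 27.4]
orientation: [-165.1, 90.0, 19.2]
wrist_force: [-0.5, -0.2, -1.1]
grip_width: 56.6
```

```bash
python3 -m pendant '[{"x":0.05,"y":0,"z":0,"rx":0,"ry":0,"rz":0},{"x":0.05,"y":0,"z":0,"rx":0,"ry":0,"rz":0},{"x":0.05,"y":0,"z":0,"rx":0,"ry":0,"rz":0},{"x":0,"y":0,"z":0,"rx":0,"ry":0,"rz":0},{"x":0,"y":0,"z":0,"rx":0,"ry":0,"rz":0}]'
python3 -m pendant '[{"x":0.05,"y":0,"z":0,"rx":0,"ry":0,"rz":0},{"x":0.05,"y":0,"z":0,"rx":0,"ry":0,"rz":0},{"x":0,"y":0,"z":0,"rx":0,"ry":0,"rz":0},{"x":0,"y":0,"z":0,"rx":0,"ry":0,"rz":0}]'
```

```text
t: 28.57
position: [467.2, 32.4, 25.7]
orientation: [22.6, 90.0, -153.0]
wrist_force: [-0.7, -0.9, -1.8]
grip_width: 56.3
t: 28.9
position: [467.3, 32.5, 25.5]
orientation: [169.6, 90.0, -5.9]
wrist_force: [-1.9, -0.0, 4.8]
grip_width: 56.5
```

Contact (4.8 N). Releasing, retreating and heading to choc.

```bash
python3 -m pendant '[{"x":0,"y":0,"z":0,"rx":0,"ry":0,"rz":0},{"x":0,"y":0,"z":0,"rx":0,"ry":0,"rz":0},{"x":0,"y":0,"z":0,"rx":0,"ry":0,"rz":0},{"x":0,"y":0,"z":0,"rx":0,"ry":0,"rz":0},{"x":0,"y":0,"z":0,"rx":0,"ry":0,"rz":0},{"x":0,"y":0,"z":0,"rx":0,"ry":0,"rz":0},{"x":0,"y":0,"z":0,"rx":0,"ry":0,"rz":0},{"x":0,"y":0,"z":0,"rx":0,"ry":0,"rz":0},{"x":0,"y":0,"z":0,"rx":0,"ry":0,"rz":0}]' -1
python3 -m pendant '[{"x":-0.5,"y":0,"z":0,"rx":0,"ry":0,"rz":0},{"x":-1,"y":0,"z":0,"rx":0,"ry":0,"rz":0},{"x":-2,"y":0,"z":0,"rx":0,"ry":0,"rz":0},{"x":-2,"y":0,"z":0,"rx":0,"ry":0,"rz":0},{"x":-2,"y":0,"z":0,"rx":0,"ry":0,"rz":0},{"x":-2,"y":0,"z":0,"rx":0,"ry":0,"rz":0},{"x":-2,"y":0,"z":0,"rx":0,"ry":0,"rz":0},{"x":-0.7,"y":0,"z":0,"rx":0,"ry":0,"rz":0},{"x":0,"y":0,"z":0,"rx":-1.7,"ry":0,"rz":0},{"x":0,"y":0,"z":0,"rx":0,"ry":0,"rz":0}]'
python3 -c "
from plan import *
plan([628,39.5,35],186.1)"
```

```text
t: 29.65
position: [467.2, 32.4, 24.8]
orientation: [29.6, 90.0, -146.0]
wrist_force: [0.5, -0.9, -0.9]
grip_width: 85.4
t: 30.48
position: [467.2, 32.5, 147.2]
orientation: [-148.3, 89.9, 37.8]
wrist_force: [-0.4, 0.0, -0.6]
grip_width: 85.5
t 30.48 pos [467.2  32.5 147.2] zyaw -173.88 down [ 0.001  0.001 -1.   ] w 85.5 F [-0.4  0.  -0.6] q [ 23.9  11.7 -27.9  -0.  -50.4 -17.8]
tool shift cm (current axes) [ 11.23   1.03 -16.05]
rotvec deg [ 0.02 -0.06  0.04] shift cm after turn [ 11.22   1.02 -16.07]
```

```bash
python3 -m pendant '[{"x":0,"y":0.2,"z":-1,"rx":0,"ry":0,"rz":0},{"x":0,"y":0.2,"z":-2,"rx":0,"ry":0,"rz":0},{"x":0,"y":0.2,"z":-2.8,"rx":0,"ry":0,"rz":0},{"x":0,"y":0.2,"z":-2.8,"rx":0,"ry":0,"rz":0},{"x":0,"y":0.2,"z":-2.8,"rx":0,"ry":0,"rz":0},{"x":0,"y":0,"z":-2.2,"rx":0,"ry":0,"rz":0},{"x":0,"y":0,"z":-1.5,"rx":0,"ry":0,"rz":0},{"x":0,"y":0,"z":-1,"rx":0,"ry":0,"rz":0},{"x":0,"y":0,"z":0,"rx":0,"ry":0,"rz":0},{"x":0,"y":0,"z":0,"rx":0,"ry":0,"rz":0}]'
python3 -m pendant '[{"x":1,"y":0,"z":0,"rx":0,"ry":0,"rz":0},{"x":1.5,"y":0,"z":0,"rx":0,"ry":0,"rz":0},{"x":2,"y":0,"z":0,"rx":0,"ry":0,"rz":0},{"x":1,"y":0,"z":0,"rx":0,"ry":0,"rz":0},{"x":0.5,"y":0,"z":0,"rx":0,"ry":0,"rz":0},{"x":0,"y":0,"z":0,"rx":0,"ry":0,"rz":0},{"x":0,"y":0,"z":0,"rx":0,"ry":0,"rz":0}]'
python3 -c "
from plan import *
plan([628,39.5,35],186.1)"
```

```text
t: 31.32
position: [628.3, 39.3, 145.0]
orientation: [7.2, 89.8, -166.8]
wrist_force: [-0.2, 0.3, -0.6]
grip_width: 85.3
t: 31.9
position: [628.5, 39.6, 87.1]
orientation: [146.9, 90.0, -26.9]
wrist_force: [-0.3, 0.6, 0.4]
grip_width: 85.2
t 31.9 pos [628.5  39.6  87.1] zyaw -173.88 down [ 0. -0. -1.] w 85.2 F [-0.3  0.6  0.4] q [ 18.3  29.9  -9.2   0.  -50.9 -12.2]
tool shift cm (current axes) [5.21 0.   0.06]
rotvec deg [ 0.02 -0.02 -0.02] shift cm after turn [5.21 0.   0.05]
```

```bash
python3 -m pendant '[{"x":1,"y":0,"z":0.05,"rx":0,"ry":0,"rz":0},{"x":1.3,"y":0,"z":0,"rx":0,"ry":0,"rz":0},{"x":1.3,"y":0,"z":0,"rx":0,"ry":0,"rz":0},{"x":1,"y":0,"z":0,"rx":0,"ry":0,"rz":0},{"x":0.6,"y":0,"z":0,"rx":0,"ry":0,"rz":0},{"x":0,"y":0,"z":0,"rx":0,"ry":0,"rz":0},{"x":0,"y":0,"z":0,"rx":0,"ry":0,"rz":0}]'
python3 -m pendant '[{"x":0,"y":0,"z":0,"rx":0,"ry":0,"rz":0},{"x":0,"y":0,"z":0,"rx":0,"ry":0,"rz":0},{"x":0,"y":0,"z":0,"rx":0,"ry":0,"rz":0},{"x":0,"y":0,"z":0,"rx":0,"ry":0,"rz":0},{"x":0,"y":0,"z":0,"rx":0,"ry":0,"rz":0},{"x":0,"y":0,"z":0,"rx":0,"ry":0,"rz":0},{"x":0,"y":0,"z":0,"rx":0,"ry":0,"rz":0},{"x":0,"y":0,"z":0,"rx":0,"ry":0,"rz":0},{"x":0,"y":0,"z":0,"rx":0,"ry":0,"rz":0},{"x":0,"y":0,"z":0,"rx":0,"ry":0,"rz":0}]' 1 35
python3 -m pendant '[{"x":-0.3,"y":0,"z":0,"rx":0,"ry":0,"rz":0},{"x":-0.8,"y":0,"z":0,"rx":0,"ry":0,"rz":0},{"x":-1.5,"y":0,"z":0,"rx":0,"ry":0,"rz":0},{"x":-1.5,"y":0,"z":0,"rx":0,"ry":0,"rz":0},{"x":-1.5,"y":0,"z":0,"rx":0,"ry":0,"rz":0},{"x":-1.5,"y":0,"z":0,"rx":0,"ry":0,"rz":0},{"x":-1.5,"y":0,"z":0,"rx":0,"ry":0,"rz":0},{"x":-0.7,"y":0,"z":0,"rx":0,"ry":0,"rz":0},{"x":0,"y":0,"z":0,"rx":0.8,"ry":0,"rz":0},{"x":0,"y":0,"z":0,"rx":0.9,"ry":0,"rz":0}]'
python3 -c "
from plan import *
plan([473.4,-43.4,27],184.4)
p,d=get_image('side');cv2.imwrite('pics/s9.png',p)"
```

```text
t: 32.48
position: [628.1, 39.5, 34.8]
orientation: [112.0, 90.0, -61.9]
wrist_force: [0.5, 0.4, 0.5]
grip_width: 85.4
t: 33.32
position: [628.6, 39.7, 35.9]
orientation: [-178.4, 89.9, 7.7]
wrist_force: [-1.5, 0.8, 4.4]
grip_width: 56.3
t: 34.15
position: [627.5, 39.5, 127.5]
orientation: [-38.5, 90.0, 145.8]
wrist_force: [-0.3, -0.3, -1.0]
grip_width: 56.5
t 34.15 pos [627.5  39.5 127.5] zyaw -175.7 down [-0.  0. -1.] w 56.5 F [-0.3 -0.3 -1. ] q [ 18.3  27.3  -6.9  -0.  -55.8 -14. ]
tool shift cm (current axes) [10.06  7.12 15.98]
rotvec deg [-0.1   0.03  0.02] shift cm after turn [10.05  7.09 16.  ]
```

View pics/s9.png

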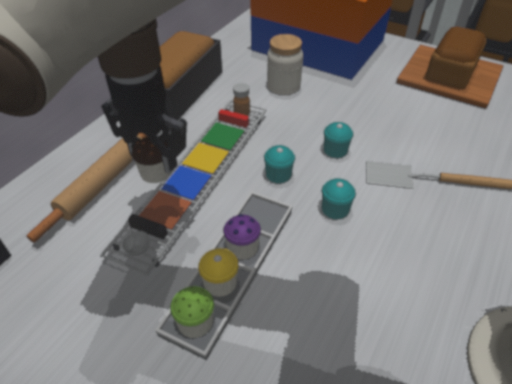

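Choc is held and three muffins stand in their bays (berry at 242,230). Carrying choc to the rightmost bay.

```bash
python3 -m pendant '[{"x":0,"y":0.4,"z":0.7,"rx":0,"ry":0,"rz":0},{"x":0,"y":0.7,"z":1.5,"rx":0,"ry":0,"rz":0},{"x":0,"y":1.1,"z":2.4,"rx":0,"ry":0,"rz":0},{"x":0,"y":1.2,"z":2.8,"rx":0,"ry":0,"rz":0},{"x":0,"y":1.2,"z":2.8,"rx":0,"ry":0,"rz":0},{"x":0,"y":1.1,"z":2.6,"rx":0,"ry":0,"rz":0},{"x":0,"y":0.7,"z":1.7,"rx":0,"ry":0,"rz":0},{"x":0,"y":0.5,"z":1,"rx":0,"ry":0,"rz":0},{"x":0,"y":0.2,"z":0.5,"rx":0,"ry":0,"rz":0},{"x":0,"y":0,"z":0,"rx":0,"ry":0,"rz":0}]'
python3 -m pendant '[{"x":0.7,"y":0,"z":0,"rx":0,"ry":0,"rz":0},{"x":1.5,"y":0,"z":0,"rx":0,"ry":0,"rz":0},{"x":1.5,"y":0,"z":0,"rx":0,"ry":0,"rz":0},{"x":1,"y":0,"z":0,"rx":0,"ry":0,"rz":0},{"x":0.5,"y":0,"z":0,"rx":0,"ry":0,"rz":0},{"x":0,"y":0,"z":0,"rx":0,"ry":0,"rz":0},{"x":0,"y":0,"z":0,"rx":0,"ry":0,"rz":0}]'
python3 -c "
from plan import *
plan([473.4,-43.4,27],184.4)"
```

```text
t: 35.03
position: [473.1, -43.9, 127.7]
orientation: [4.1, 90.0, -171.6]
wrist_force: [0.0, -0.7, -0.2]
grip_width: 56.3
t: 35.62
position: [474.5, -43.2, 75.5]
orientation: [45.5, 90.0, -130.1]
wrist_force: [0.8, 0.6, -1.0]
grip_width: 56.5
t 35.62 pos [474.5 -43.2  75.5] zyaw -175.57 down [-0. -0. -1.] w 56.5 F [ 0.8  0.6 -1. ] q [ 14.4  18.4 -31.7   0.  -39.9 -10. ]
tool shift cm (current axes) [4.85 0.01 0.11]
rotvec deg [ 0.03  0.02 -0.02] shift cm after turn [4.85 0.01 0.11]
```

```bash
python3 -m pendant '[{"x":0.5,"y":0,"z":0.05,"rx":0,"ry":0,"rz":0},{"x":1,"y":0,"z":0,"rx":0,"ry":0,"rz":0},{"x":1.2,"y":0,"z":0,"rx":0,"ry":0,"rz":0},{"x":1,"y":0,"z":0,"rx":0,"ry":0,"rz":0},{"x":0.5,"y":0,"z":0,"rx":0,"ry":0,"rz":0},{"x":0.3,"y":0,"z":0,"rx":0,"ry":0,"rz":0},{"x":0.2,"y":0,"z":0,"rx":0,"ry":0,"rz":0},{"x":0.1,"y":0,"z":0,"rx":0,"ry":0,"rz":0},{"x":0,"y":0,"z":0,"rx":0,"ry":0,"rz":0},{"x":0,"y":0,"z":0,"rx":0,"ry":0,"rz":0}]'
python3 -m pendant '[{"x":0.05,"y":0,"z":0,"rx":0,"ry":0,"rz":0},{"x":0.05,"y":0,"z":0,"rx":0,"ry":0,"rz":0},{"x":0.05,"y":0,"z":0,"rx":0,"ry":0,"rz":0},{"x":0,"y":0,"z":0,"rx":0,"ry":0,"rz":0},{"x":0,"y":0,"z":0,"rx":0,"ry":0,"rz":0}]'
python3 -m pendant '[{"x":0.05,"y":0,"z":0,"rx":0,"ry":0,"rz":0},{"x":0.05,"y":0,"z":0,"rx":0,"ry":0,"rz":0},{"x":0,"y":0,"z":0,"rx":0,"ry":0,"rz":0},{"x":0,"y":0,"z":0,"rx":0,"ry":0,"rz":0}]'
```

```text
t: 36.45
position: [473.7, -43.5, 28.2]
orientation: [-173.7, 89.9, 10.7]
wrist_force: [0.1, 0.3, 0.3]
grip_width: 56.7
t: 36.87
position: [473.3, -43.5, 26.3]
orientation: [-176.2, 90.0, 8.2]
wrist_force: [-0.7, -0.2, -1.3]
grip_width: 56.4
t: 37.2
position: [473.3, -43.6, 25.3]
orientation: [3.4, 90.0, -172.2]
wrist_force: [0.5, -0.1, -0.5]
grip_width: 56.4
```

```bash
python3 -m pendant '[{"x":0.05,"y":0,"z":0,"rx":0,"ry":0,"rz":0},{"x":0.05,"y":0,"z":0,"rx":0,"ry":0,"rz":0},{"x":0,"y":0,"z":0,"rx":0,"ry":0,"rz":0},{"x":0,"y":0,"z":0,"rx":0,"ry":0,"rz":0}]'
```

```text
t: 37.53
position: [473.4, -43.5, 24.8]
orientation: [162.9, 90.0, -12.7]
wrist_force: [-1.7, 1.1, 6.1]
grip_width: 56.6
```

Contact (6 N). Releasing, lifting and backing off to look.

```bash
python3 -m pendant '[{"x":0,"y":0,"z":0,"rx":0,"ry":0,"rz":0},{"x":0,"y":0,"z":0,"rx":0,"ry":0,"rz":0},{"x":0,"y":0,"z":0,"rx":0,"ry":0,"rz":0},{"x":0,"y":0,"z":0,"rx":0,"ry":0,"rz":0},{"x":0,"y":0,"z":0,"rx":0,"ry":0,"rz":0},{"x":0,"y":0,"z":0,"rx":0,"ry":0,"rz":0},{"x":0,"y":0,"z":0,"rx":0,"ry":0,"rz":0},{"x":0,"y":0,"z":0,"rx":0,"ry":0,"rz":0},{"x":0,"y":0,"z":0,"rx":0,"ry":0,"rz":0}]' -1
python3 -m pendant '[{"x":-0.5,"y":0,"z":0,"rx":0,"ry":0,"rz":0},{"x":-1,"y":0,"z":0,"rx":0,"ry":0,"rz":0},{"x":-2,"y":0,"z":0,"rx":0,"ry":0,"rz":0},{"x":-2,"y":0,"z":0,"rx":0,"ry":0,"rz":0},{"x":-2,"y":0,"z":0,"rx":0,"ry":0,"rz":0},{"x":-2,"y":0,"z":0,"rx":0,"ry":0,"rz":0},{"x":-2,"y":0,"z":0,"rx":0,"ry":0,"rz":0},{"x":-2,"y":0,"z":0,"rx":0,"ry":0,"rz":0},{"x":-2,"y":0,"z":0,"rx":0,"ry":0,"rz":0},{"x":-1.5,"y":0,"z":0,"rx":0,"ry":0,"rz":0}]'
python3 -m pendant '[{"x":0,"y":2,"z":-0.5,"rx":0,"ry":0,"rz":0},{"x":0,"y":3,"z":-0.5,"rx":0,"ry":0,"rz":0},{"x":0,"y":3,"z":-0.5,"rx":0,"ry":0,"rz":0},{"x":0,"y":3,"z":-0.5,"rx":0,"ry":0,"rz":0},{"x":0,"y":3,"z":-0.5,"rx":0,"ry":0,"rz":0},{"x":0,"y":3,"z":-0.5,"rx":0,"ry":0,"rz":0},{"x":0,"y":3,"z":-0.5,"rx":0,"ry":0,"rz":0},{"x":0,"y":2,"z":0,"rx":0,"ry":0,"rz":0},{"x":0,"y":0,"z":0,"rx":0,"ry":0,"rz":0},{"x":0,"y":0,"z":0,"rx":0,"ry":0,"rz":0}]'
cat > chk.py <<'E'
from h import *
C=np.array([464.6,70.3]);a=np.radians(4.4);R=np.array([[np.cos(a),np.sin(a)],[-np.sin(a),np.cos(a)]])
for cam in("top","side"):
    p,d=get_image(cam);cv2.imwrite(f"pics/{cam}E.png",p);X=cloud(cam,d);z=X[...,2]
    for n,yb in(("pist",114),("lemon",38),("berry",-38),("choc",-114)):
        q2=(X[...,:2]-C)@R.T
        m=(abs(q2[...,0])<48)&(abs(q2[...,1]-yb)<37)&(z>55)&(z<95);q=X[m]
        if len(q)<50: print(cam,n,len(q));continue
        c,r=cv2.minEnclosingCircle(q[:,:2].astype(np.float32))
        A=np.c_[2*q,np.ones(len(q))];s=np.linalg.lstsq(A,(q**2).sum(1),rcond=None)[0]
        print(cam,n,"err enc",np.round(R@(np.array(c)-C)-[0,yb],1),round(r,1),"sphere",np.round(R@(s[:2]-C)-[0,yb],1),"top",round(np.percentile(q[:,2],99),1))
E
python3 chk.py
```

```text
t: 38.28
position: [473.3, -43.5, 24.3]
orientation: [10.6, 90.0, -165.0]
wrist_force: [-0.1, 1.3, -0.3]
grip_width: 85.7
t: 39.12
position: [473.6, -43.6, 196.6]
orientation: [-177.2, 89.9, 7.2]
wrist_force: [-0.2, 0.6, -0.6]
grip_width: 85.5
t: 39.95
position: [524.6, -261.0, 194.0]
orientation: [-33.3, 89.9, 151.0]
wrist_force: [0.3, 0.5, -0.0]
grip_width: 85.7
top pist 0
top lemon 0
top berry 0
top choc 0
side pist err enc [-1.6  0. ] 30.8 sphere [-1.1 -0.7] top 76.9
side lemon err enc [-1.2  0.9] 30.8 sphere [-0.9  0.5] top 79.3
side berry err enc [-1.9  1.2] 30.8 sphere [-1.1  0.1] top 77.8
side choc err enc [-1.2  0.4] 31.1 sphere [-1.1 -0.3] top 77.6
```

```bash
python3 -c "
from plan import *
plan([0,0,0],184.4)"
```

```text
t 40.05 pos [ 524.7 -259.7  194.4] zyaw -175.59 down [-0.  0. -1.] w 85.7 F [-0.  -0.6  0.2] q [-10.5  19.9  -8.4  -0.  -61.7  14.9]
tool shift cm (current axes) [ 19.46 -29.91  50.31]
rotvec deg [0.01 0.02 0.02] shift cm after turn [ 19.44 -29.91  50.32]
```

View pics/topE.png

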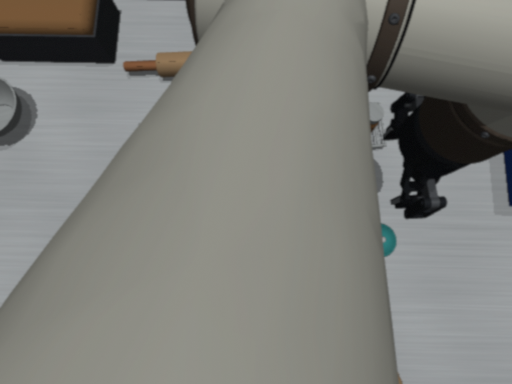

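View pics/sideE.png

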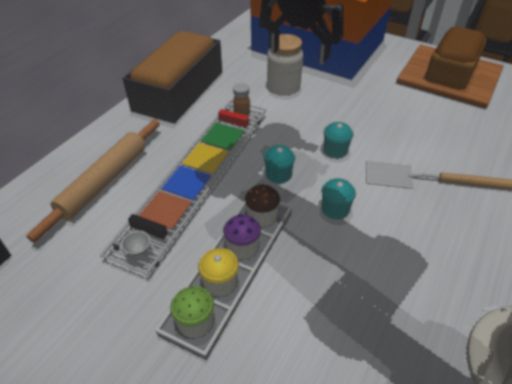

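The side view shows pistachio (193,310), lemon (218,270), berry (242,232) and choc (262,200), each upright in its bay. The centres are within 2 mm and the tops at 77–79 mm. The arm blocks the top view. The gripper is clear and open, so I hand in.

```bash
python3 -c "
from plant import finish_job
print(finish_job())"
```

```text
the job is handed in; nothing more can be done
None
```

All four muffins are in the delivery tray, and the job was handed in at about 40 s of the 99 s allowed. The red block was at the row's right end, so the bays hold, from left to right, pistachio, lemon, berry and choc. I lowered each muffin until the wrist force showed contact with the bay floor (5–9 N), then opened the gripper and lifted clear.

- **Last check:** the side camera put every muffin within 2 mm of its bay centre, with dome tops at 77–79 mm against an expected 76 mm. All four looked upright. The gripper was open, well away, and read about zero force.
- **Check that failed:** the arm blocked the top camera in that final view, so it gave no measurement. The final positions rest on the side camera alone. Before the move, the two cameras agreed to within about 3 mm.
- **Refused calls:** my first two move calls were refused for a format error before anything moved, and I resent them correctly.

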